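# Clear the dryer's loading bed, load the specimen tray and start the dryer

## Task

Using the brush, and never touching the offcuts with the fingers, sweep every resin offcut off the dryer's loading bed into the steel scrap pan beside it, and stand the brush back on its rubber mat. Set all the specimen mounts from the bench flat in the tray, one to a pocket, and, once the bed is swept, slide the loaded tray into the dryer's slot until it is fully home against the back stop. Last of all press the dryer's start button, and leave the other things on the bench where they are.

Things in the scene. Friction and masses are not known exactly. Their poses are not given: they have to be found in the camera images.
- dryer: Fixed blue bench-top specimen dryer, 260 deep x 300 wide x 160 high, dark front. Origin: middle of its mouth (front face) at bench level; x points horizontally into the mouth, y left when looking in, z up. The mouth is a slot 82 wide (y -41..+41), 60 high, floor level with the bench (no step), ending at a back stop 155 inside.
- loading_bed (a point): Middle of the loading bed: a flat grey strip on the bench before the dryer's mouth, level with the bench, 160 x 92 (dryer x -35 to -195, y -46..+46); same axes as the dryer. Between bed and mouth two low guides (12 high) flare out from the slot, from 82 apart at the face to about 116 apart 43 in front of it.
- start_top (a point): Middle of the top face of the dryer's grey round start button (28 diameter) on the dryer's roof near the front edge; button axis vertical, press straight down, 6 travel, about 5 N when fully down, springs back.
- start (a joint): Start button travel in m: 0 released, 0.006 fully down; it counts as pressed beyond 0.004.
- pan: Fixed bare steel scrap pan beside the loading bed: three walls 22 high and 4 thick, no raised floor (a thin skin level with the bench). Origin: middle of its floor at bench level. Inside, x -83..+83 (x along the loading bed) and y -45..+45; it is open on its +y side, which faces the loading bed (opening line at y = +46).
- tray: Loose aluminium tray 150 (x) x 74 (y), lip 8 high, walls and floor 3 thick, 0.3 kg. Origin: centre of the underside. Three pockets in a row along x, centres x = -49, 0, +49, y = 0, each about 46 x 68 inside, floor 3 above the underside. Enters the dryer +x end first, axes as the dryer's; fully home, its +x end is at the back stop (tray origin 80 inside the mouth), the handle outside.
- tray_handle (a point): Grip point in the tray's upright handle block, at tray x = -150, y = 0, 40 above the underside. The block is 24 (tray x) x 16 (tray y) and its top is 50 above the underside; pinch it from above across its 16 mm width. A 16 wide flat stalk, 2 to 8 above the underside, joins it to the tray.
- brush: Loose bench brush, wooden back over a stiff block of bristles, with an upright wooden grip. It stands on its bristles. Origin: centre of the bristles' underside; x along its length. Bristle block 70 (x) x 34 (y) x 28 high, stiff enough to push with; back 76 x 40, from 28 to 42 high; grip 50 (x) x 18 (y), from 42 to 72 high. 0.16 kg.
- brush_grip (a point): Grip point of the brush: on the centre line of its upright grip, near its top, 66 above the bristles' underside; pinch across 18 mm (brush y).
- mat: Fixed black rubber mat 120 (x) x 80 (y) x 3 thick where the brush lives. Origin: centre of its underside, on the bench.
- mount_a: Loose specimen mount: black resin disc 38 diameter x 25 high with a bright metal face on top, 50 g. Origin: centre of its underside; z up when standing flat. May be absent in a run.
- mount_b: Loose specimen mount: black resin disc 38 diameter x 25 high with a bright metal face on top, 50 g. Origin: centre of its underside; z up when standing flat. May be absent in a run.
- mount_c: Loose specimen mount: black resin disc 38 diameter x 25 high with a bright metal face on top, 50 g. Origin: centre of its underside; z up when standing flat. May be absent in a run.
- chip0: Loose chunky black resin offcut, about 20x16x14 (x, y, z), 12 g. Origin: centre of its underside as it first lies. May be absent in a run.
- chip1: Loose chunky black resin offcut, about 18x18x12 (x, y, z), 12 g. Origin: centre of its underside as it first lies. May be absent in a run.
- chip2: Loose chunky black resin offcut, about 22x14x15 (x, y, z), 12 g. Origin: centre of its underside as it first lies. May be absent in a run.
- chip3: Loose chunky black resin offcut, about 17x15x16 (x, y, z), 12 g. Origin: centre of its underside as it first lies. May be absent in a run.
- tape: Bystander, leave alone: yellow tape roll, 90 diameter x 20 high, lying flat. Origin: centre of its underside.
- tweezers: Bystander, leave alone: steel tweezers about 120 long x 15 wide x 6 high. Origin: centre of its underside.
- jar: Bystander, leave alone: amber jar, 52 diameter x 60 high. Origin: centre of its underside.
- beaker: Bystander, leave alone: glass beaker, 60 diameter x 70 high. Origin: centre of its underside.
- wash: Bystander, leave alone: white plastic jar with a blue lid, 64 diameter x 65 high. Origin: centre of its underside.

How it is judged:
On the way, in this order (a step that is already met when the one before it is completed fails the run):
1. every offcut lies in the scrap pan (x of chip0 in the frame of pan between -0.084 and 0.084 m and y of chip0 in the frame of pan between -0.05 and 0.038 m and height (world z) of each of chip0, chip1, chip2, chip3 below 0.03 m and x of chip1 in the frame of pan between -0.084 and 0.084 m and y of chip1 in the frame of pan between -0.05 and 0.038 m and x of chip2 in the frame of pan between -0.084 and 0.084 m and y of chip2 in the frame of pan between -0.05 and 0.038 m and x of chip3 in the frame of pan between -0.084 and 0.084 m and y of chip3 in the frame of pan between -0.05 and 0.038 m), for 0.2 s.
2. the tray, with every mount flat in it, is fully home in the dryer (x of tray in the frame of dryer above 0.075 m and y of tray in the frame of dryer between -0.008 and 0.008 m and height (world z) of tray below 0.006 m and angle between the x axis of tray and the x axis of dryer, either way round below 0.07 rad and x of mount_a in the frame of tray between -0.075 and 0.075 m and y of mount_a in the frame of tray between -0.034 and 0.034 m and z of mount_a in the frame of tray between 0 and 0.006 m and angle between each of mount_a, mount_b, mount_c's own z axis and vertical below 0.12 rad and x of mount_b in the frame of tray between -0.075 and 0.075 m and y of mount_b in the frame of tray between -0.034 and 0.034 m and z of mount_b in the frame of tray between 0 and 0.006 m and x of mount_c in the frame of tray between -0.075 and 0.075 m and y of mount_c in the frame of tray between -0.034 and 0.034 m and z of mount_c in the frame of tray between 0 and 0.006 m), for 0.2 s.
3. the start button is pressed (value of joint start above 0.004 m), for 0.02 s.
At the end, for the whole second after the job is handed in: Every offcut lies in the scrap pan (its centre at least 8 mm inside the open side); every mount stands flat on a tray pocket's floor; the tray is within 5 mm of the back stop and straight in the slot; the brush stands on its bristles on its mat, within 40 mm of the mat's middle; all at rest (all of step 1 and all of step 2 and horizontal distance between brush and mat below 0.04 m and angle between brush's own z axis and vertical below 0.1 rad and height (world z) of brush below 0.008 m and linear speed of each of chip0, chip1, chip2, chip3, mount_a, mount_b, mount_c, tray, brush below 0.03 m/s); the robot touches nothing.
It fails at once if the fingers touch an offcut (contact force between the fingers and chip0 above 0.5 N or contact force between the fingers and chip1 above 0.5 N or contact force between the fingers and chip2 above 0.5 N or contact force between the fingers and chip3 above 0.5 N).
It fails at once if the start button is pressed before the tray is home (value of joint start above 0.004 m and x of tray in the frame of dryer below 0.07 m).
It fails at once if a bystander is disturbed (distance of any of tape, tweezers, jar, beaker, wash from where it was at the start of the episode above 0.03 m).
Of mount_a, mount_b, mount_c only 2 to 3 are there at a start; the rules pass over those that are not, and their reading is None.
Of chip0, chip1, chip2, chip3 only 3 to 4 are there at a start; the rules pass over those that are not, and their reading is None.
At some moment in a run one of mount_a, mount_b, mount_c may be knocked a few centimetres aside while the robot is not near it.
Once in a run the grip may slacken for a moment while it holds something.
It also fails if it takes over 208 s, if anything falls off the work surface, if the arm or the gripper's body presses on something with over 40 N, if the wrist force passes 120 N, or if a joint passes its speed limit or range.

## Robot

A 6-joint arm with a two-finger parallel gripper is mounted at the origin on the work surface. World frame = base frame: x ahead of the robot, y to its left, z up, the work surface at z = 0. Lengths are in m, angles in rad, forces in N, time in s.
With the tool pointing down it reaches from about 0.35 to 0.775 m from the base axis. Payload 7.3 kg.
Tool frame: the origin (TCP) lies midway between the tips of the shut fingers; the grasp point (between the pads) lies 19 mm behind it (tcp_to_grasp is the distance from the TCP to the grasp point, in m); z points along the fingers, y is the line along which they close (so a half turn about z gives the same grasp; the last joint's range is limited). The gripper opens to 92 mm and grips with 3 to 60 N. Pads are 19 mm wide; open, the fingers measure 130 mm over their backs; the gripper's body (75 mm by 190 mm) begins 47 mm behind the grasp point.
Start: joints at [-1.382, 0.342, 1.524, -0, 1.275, -0.146], TCP at [0.173, -0.496, 0.227] pointing down, gripper open.
Joint ranges: [-2.53, 2.53], [-0.77, 2.02], [0.04, 2.7], [-1, 4.14], [0.28, 2.66], [-3.11, 3.11]. Speed limits (rad/s): [2.57, 2.57, 3.14, 3.14, 3.14, 3.14].

## Interface

Orientations are given as [roll, pitch, yaw] about the fixed x, y, z axes, in that order (R = Rz(yaw) Ry(pitch) Rx(roll)).
In Python, from cell import observe, read_camera, calibration, hand_in, tcp_to_grasp gives the robot as it stands.
- The arm moves only by the tool send_rows, never from a script. Its argument "targets" is a list of rows, each a list of 5 numbers: the opening, from 0 (shut) to 1 (fully open), then the shift along the world's x, y, z in m, then the turn about the world's z in rad. A call has 1 to 5 rows; each row shifts and turns the commanded pose from where the row before left it; what a row does not reach is not made up. A row lasts 1/10 s, in which the tool goes at most 50 mm and 8.59 degrees, less where a joint would pass 70% of its speed; a pose out of reach is approached as far as the arm can. A call is refused whole if a number of a shift passes 0.05 or a number of a turn 0.15, either way. A call with a gripper value outside its range is refused whole. The fingers move at their own pace and stop on an object; "grip_force" is the grip in N (left out, the last holds). Time passes only in rows, so rows that do not move let the fingers close. It gives the time, the measured TCP pose, the force, the opening and the grip force at its end, in the units of the state.
- observe(): the state, without advancing time (a new reading comes with each control period).
- read_camera(name): name is "scene" or "top" or "wrist"; returns (picture, depth): 480x640x3 uint8, red, green, blue; 480x640 float32, m along the optical axis (not along the pixel's ray), 0 where there is no reading.
- calibration(name): a dict with "intrinsics" (3x3 intrinsics, pixels), "k1" (the pictures are not rectified: a ray, as slopes to the right and down, at radius r is drawn at 1 + k1 r^2 times it, then the intrinsics apply), "world_to_cam" (4x4, takes a point from world to camera coordinates); the wrist camera has in their place "hand_eye" (4x4, takes a point from camera to tool coordinates, whose origin is the TCP and whose axes are the flange's). Camera axes: x right, y up, looking along -z (the intrinsics and any distortion apply to the point x, -y, -z); pixel columns grow to the right and rows downward; lengths in m; the calibration is good to about 2 mm. A picture is of the moment at which its call begins: read the wrist's pose just before it. calibration takes no time and is no camera call.
- hand_in(): hands the job in; it is judged then, once.
The state is a dict: "time": time; "qpos": joint angles; "qvel": joint speeds; "joint_efforts": joint torques, N m; "tool_pos": TCP position; "tool_rot": TCP orientation; "contact_force": force on the tool from outside, world axes, zero at the start; "torque": the same for the moment, N m; "opening": finger opening in m; "grip_force": force on a finger pad.
Only numpy, scipy, OpenCV 4.12 (cv2) and the standard library are available. Lean on these libraries where they do the work, as an engineer would, in place of code of your own. Each camera call takes 0.05 s, during which the arm holds its last target. There are 200 camera calls.

## Working session

There is one attempt and no reset: what is moved stays moved. The work goes in short steps, Python scripts to look and compute and a tool call to move; the robot and the scene stay as the last step left them, time stands still between calls to the robot, and variables do not carry over. Pictures are saved under pics/ and viewed, at most 14 in all, crops included, and the job is handed in when it is done.

Besides the shell and the picture viewer there is one more tool, called after "Request:" by a JSON object that holds its "op" and its "data", one argument or row to a line. send_rows: Moves the arm, as the interface text tells. Its arguments: {"type":"object","properties":{"targets":{"type":"array","items":{"type":"array","items":{"type":"number"}}},"grip_force":{"type":"number"}},"required":["targets"]}

```bash
ls; mkdir -p pics; cat > h.py <<'E'
import numpy as np, cv2
from cell import observe, read_camera, calibration, hand_in, tcp_to_grasp
def shot(name,fn=None):
    s=observe(); p,d=read_camera(name)
    if fn: cv2.imwrite('pics/'+fn,p[:,:,::-1])
    return s,p,d
def Rm(r):
    from scipy.spatial.transform import Rotation as R
    return R.from_euler('xyz',r).as_matrix()
def cam(name,s=None):
    c=calibration(name); K=np.array(c['intrinsics'])
    if name=='wrist':
        T=np.eye(4);T[:3,:3]=Rm(s['tool_rot']);T[:3,3]=s['tool_pos']
        C=T@np.array(c['hand_eye'])
    else: C=np.linalg.inv(np.array(c['world_to_cam']))
    return K,c['k1'],C
def ray(name,uv,s=None):
    K,k1,C=cam(name,s); uv=np.atleast_2d(np.asarray(uv,float))
    p=cv2.undistortPoints(uv[:,None],K,np.array([k1,0,0,0,0.]))[:,0]
    d=np.c_[p[:,0],-p[:,1],-np.ones(len(p))]@C[:3,:3].T
    return C[:3,3],d
def onplane(name,uv,z,s=None):
    o,d=ray(name,uv,s); return o+d*((z-o[2])/d[:,2])[:,None]
def proj(name,P,s=None):
    K,k1,C=cam(name,s); q=(np.atleast_2d(P)-C[:3,3])@C[:3,:3]
    a=np.c_[q[:,0],-q[:,1]]/-q[:,2:]; a=a*(1+k1*(a**2).sum(1))[:,None]
    return a@K[:2,:2].T+K[:2,2]
def cloud(name,d,s=None):
    v,u=np.mgrid[0:480,0:640]; uv=np.c_[u.ravel(),v.ravel()]
    o,r=ray(name,uv,s); K,k1,C=cam(name,s)
    return (o+r*d.reshape(-1,1)).reshape(480,640,3)
E
python3 - <<'E'
from h import *
s=observe(); print(s, tcp_to_grasp)
for n in ('scene','top'):
    _,p,d=shot(n,n+'0.png'); print(n,cam(n)[2].round(3).tolist(),calibration(n)['intrinsics'],(d>0).mean())
E
```

```text
pics
{'time': 0.0, 'qpos': array([-1.38200141e+00,  3.42732373e-01,  1.52500887e+00, -2.86054824e-06,
        1.27539153e+00, -1.45999085e-01]), 'qvel': array([-0.00150972, -0.00117692,  0.00092676,  0.00138426, -0.00122469,
       -0.00083491]), 'joint_efforts': array([ 2.30113221e-05, -4.31236196e+01, -2.44217259e+01,  7.18203024e-02,
        5.59960864e-02, -9.18980254e-05]), 'tool_pos': array([ 0.17244613, -0.49544506,  0.22604279]), 'tool_rot': array([-3.14006851e+00, -2.21352892e-04,  3.34794663e-01]), 'contact_force': array([-0.6744553 ,  0.75347454,  0.08994793]), 'torque': array([-0.00605081, -0.00200163, -0.02035734]), 'grip_force': 0.0, 'opening': 0.09189638289828578} 0.0188
scene [[0.852, -0.311, 0.42, 1.12], [0.523, 0.505, -0.687, -0.982], [0.002, 0.805, 0.593, 0.899], [0.0, 0.0, 0.0, 1.0]] [[610.39855033   0.         325.81022409]
 [  0.         610.39855033 245.72201924]
 [  0.           0.           1.        ]] 0.9914453125
top [[-0.046, 0.978, -0.205, 0.306], [-0.999, -0.046, 0.004, -0.084], [-0.006, 0.205, 0.979, 1.377], [0.0, 0.0, 0.0, 1.0]] [[538.49593008   0.         311.91048218]
 [  0.         538.49593008 238.75306148]
 [  0.           0.           1.        ]] 0.9957291666666667
```

```bash
ls pics
```

```text
scene0.png
top0.png
```

View pics/top0.png

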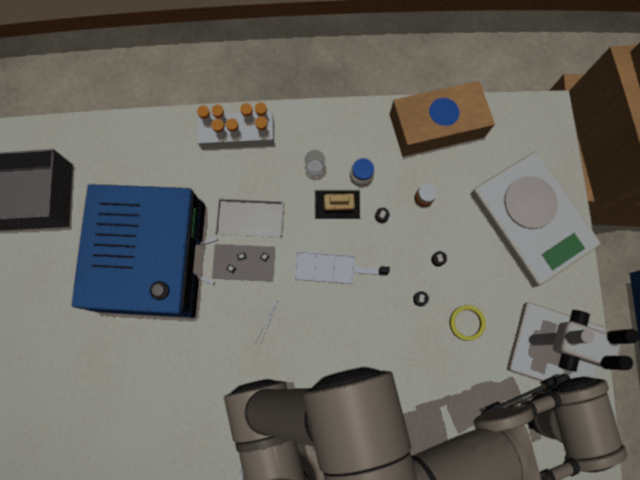

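View pics/scene0.png

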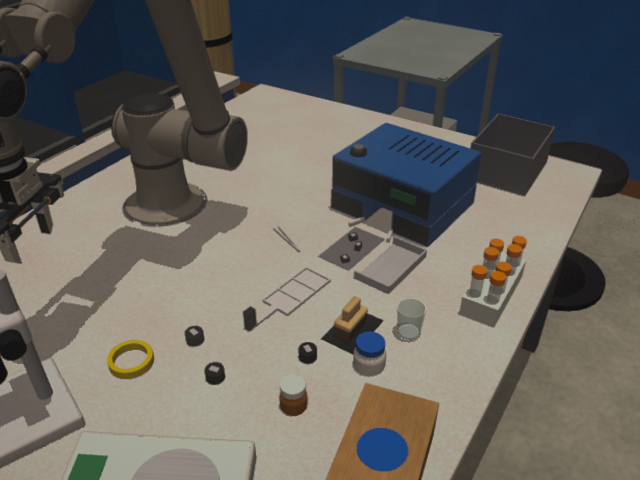

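Top view: dryer at left (mouth toward world −y), bed ~(244,262) with three visible offcuts, pan ~(250,218), tray ~(325,268) handle (384,271), brush on mat (338,203), mounts at (382,214), (439,258), (421,298), button (159,290).

```bash
cat > m0.py <<'E'
from h import *
s,p,d=shot('top'); P=cloud('top',d); np.save('top_P.npy',P); cv2.imwrite('pics/t1.png',p[:,:,::-1])
print('bench z',np.median(P[330:360,60:200,2]))
hsv=cv2.cvtColor(p,cv2.COLOR_RGB2HSV)
def rect(mask,z,lab):
    n,l,st,c=cv2.connectedComponentsWithStats(mask.astype(np.uint8))
    for i in range(1,n):
        if st[i,4]<25: continue
        cs,_=cv2.findContours((l==i).astype(np.uint8),0,cv2.CHAIN_APPROX_NONE)
        w=onplane('top',cs[0][:,0],z)[:,:2].astype(np.float32)
        print(lab,st[i].tolist(),[np.round(v,4).tolist() if not np.isscalar(v) else round(v,2) for v in cv2.minAreaRect(w)])
roi=np.zeros((480,640),bool); roi[180:320,200:470]=1
blue=(hsv[...,0]>95)&(hsv[...,0]<125)&(hsv[...,1]>120); b=blue.copy(); b[:,215:]=0
rect(b,0.16,'roof')
cx=P[...,2]
for zlo,zhi,l in((0.008,0.09,'tall'),):
    m=roi&(cx>zlo)&(cx<zhi)
    n,lb,st,c=cv2.connectedComponentsWithStats(m.astype(np.uint8))
    for i in range(1,n):
        if st[i,4]<12: continue
        q=P[lb==i]; zt=np.percentile(q[:,2],90); t=q[q[:,2]>zt-0.006]
        print(st[i].tolist(),'ztop',zt.round(3),'ctr',((t.max(0)+t.min(0))/2).round(4),'sz',(t.max(0)-t.min(0)).round(3), 'rgb',p[lb==i].mean(0).astype(int))
c=p[140:320,190:470,::-1]; cv2.imwrite('pics/crop1.png',cv2.resize(c,None,fx=2.8,fy=2.8,interpolation=cv2.INTER_CUBIC))
E
python3 m0.py
```

```text
bench z -0.00038506535697446775
roof [73, 185, 119, 132, 12896] [[0.5578, 0.3198], [0.2821, 0.3015], 85.04]
roof [195, 216, 5, 20, 33] [[0.6056, 0.177], [0.0064, 0.0456], 83.35]
roof [195, 237, 5, 7, 29] [[0.5709, 0.1776], [0.0094, 0.0147], 89.92]
roof [190, 280, 5, 20, 37] [[0.4563, 0.1896], [0.0093, 0.0436], 89.76]
[351, 180, 21, 6, 91] ztop 0.041 ctr [ 0.7343 -0.2273  0.04  ] sz [0.007 0.037 0.01 ] rgb [78 73 68]
[414, 184, 23, 23, 377] ztop 0.061 ctr [ 0.6904 -0.3904  0.0609] sz [0.045 0.046 0.011] rgb [114 109 107]
[324, 194, 30, 18, 497] ztop 0.075 ctr [ 0.6819 -0.1614  0.0741] sz [0.02  0.048 0.011] rgb [112  94  64]
[214, 197, 69, 40, 340] ztop 0.025 ctr [0.659  0.0722 0.0233] sz [0.11  0.177 0.009] rgb [117 114 110]
[200, 198, 18, 47, 236] ztop 0.055 ctr [0.6639 0.1905 0.0559] sz [0.076 0.006 0.012] rgb [44 43 43]
[375, 207, 15, 16, 181] ztop 0.027 ctr [ 0.6472 -0.2746  0.0262] sz [0.038 0.037 0.01 ] rgb [64 63 61]
[432, 251, 15, 15, 181] ztop 0.027 ctr [ 0.5248 -0.4135  0.0273] sz [0.035 0.035 0.012] rgb [59 57 56]
[237, 252, 10, 8, 51] ztop 0.017 ctr [0.5562 0.0937 0.0164] sz [0.018 0.024 0.011] rgb [82 81 79]
[259, 252, 10, 8, 43] ztop 0.015 ctr [0.554  0.0369 0.0133] sz [0.018 0.023 0.008] rgb [88 88 86]
[226, 264, 10, 8, 50] ztop 0.017 ctr [0.5262 0.1214 0.0174] sz [0.019 0.021 0.011] rgb [82 82 80]
[356, 267, 8, 6, 16] ztop 0.011 ctr [ 0.5066 -0.2081  0.01  ] sz [0.014 0.018 0.003] rgb [139 142 149]
[364, 266, 26, 9, 131] ztop 0.052 ctr [ 0.4994 -0.2668  0.0503] sz [0.016 0.024 0.009] rgb [73 73 74]
[200, 276, 14, 9, 42] ztop 0.016 ctr [0.4967 0.1851 0.014 ] sz [0.021 0.035 0.008] rgb [135 137 141]
[413, 291, 17, 16, 190] ztop 0.027 ctr [ 0.4241 -0.358   0.027 ] sz [0.036 0.036 0.012] rgb [65 64 61]
[450, 305, 20, 15, 97] ztop 0.023 ctr [ 0.3842 -0.4543  0.0223] sz [0.034 0.05  0.011] rgb [133 130  58]
```

View pics/crop1.png

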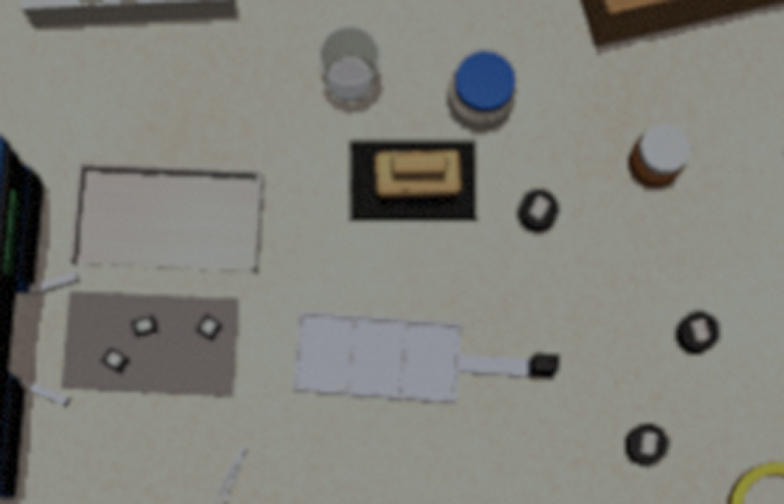

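The crop shows the bed with three offcuts (144,325), (209,327), (116,360), the pan above it (open side facing the bed), three mounts (538,210), (697,332), (646,444), and the tray corners (304,316), (461,325), (455,401), (296,391).

```bash
python3 - <<'E'
from h import *
P=np.load('top_P.npy')
def w(pts,z): return onplane('top',np.array(pts)/2.8+[190-.32,140-.32],z)[:,:2]
bed=w([(70,293),(239,298),(233,396),(62,388)],0); print('bed',bed.round(4).tolist(),bed.mean(0))
for a,b in((0,1),(3,2)): v=bed[a]-bed[b]; print('len',np.linalg.norm(v),'yaw',np.arctan2(v[1],v[0]))
for a,b in((0,3),(1,2)): v=bed[a]-bed[b]; print('wid',np.linalg.norm(v),np.arctan2(v[1],v[0])+np.pi/2)
pan=w([(84,172),(258,178),(257,270),(76,263)],0.0); print('pan',pan.round(4).tolist(),pan.mean(0))
tr=w([(304,316),(461,325),(455,401),(296,391)],0.008); print('tray',tr.round(4).tolist(),tr.mean(0))
for a,b in((0,1),(3,2)): v=tr[a]-tr[b]; print('len',np.linalg.norm(v),'yaw',np.arctan2(v[1],v[0]))
print('handle top',w([(544,365)],.05))
print('guides',w([(40,290),(77,279),(30,380),(69,402)],0.012).round(4).tolist())
mat=w([(351,142),(474,142),(476,219),(351,219)],0.003);print('mat',mat.round(4).tolist(),mat.mean(0))
# face plane
sub=P[185:318,185:210].reshape(-1,3); m=(sub[:,2]>.07)&(sub[:,2]<.14); q=sub[m]
print('face pts',m.sum(), np.percentile(q[:,1],[5,50,95])); 
k=np.polyfit(q[:,0],q[:,1],1); print('face y=',k,'at x .55',np.polyval(k,.55))
r=P[180:320,70:200].reshape(-1,3); r=r[(r[:,2]>.15)&(r[:,2]<.166)]; print('roof n',len(r)); print([ (np.round(v,4)) for v in cv2.minAreaRect(r[:,:2].astype(np.float32))])
b=P[275:305,145:175].reshape(-1,3); b=b[b[:,2]>.166]; print('button',len(b),(b.max(0)+b.min(0))/2,b.max(0)-b.min(0),np.median(b,0))
for u,v,n in((315,163,'beaker'),(362,171,'wash'),(425,195,'jar')):
    a=P[v-13:v+13,u-13:u+13].reshape(-1,3); a=a[a[:,2]>.03]; print(n,a.min(0).round(3),a.max(0).round(3))
bg=P[185:215,320:360].reshape(-1,3)
for lo,hi in((.03,.05),(.065,.08)):
    g=bg[(bg[:,2]>lo)&(bg[:,2]<hi)]; print('brush',lo,[np.round(v,4) for v in cv2.minAreaRect(g[:,:2].astype(np.float32))])
E
```

```text
bed [[0.5919, 0.1653], [0.5798, 0.0072], [0.4883, 0.0157], [0.5028, 0.1737]] [0.54069512 0.09049829]
len 0.15855585857275742 yaw 1.494020575188508
len 0.15862082109640735 yaw 1.47942552241066
wid 0.08957853614126976 1.477044007240696
wid 0.0918924251463019 1.4779946881618349
pan [[0.7088, 0.151], [0.6947, -0.0144], [0.6056, -0.0105], [0.6204, 0.1594]] [0.65737248 0.0713793 ]
tray [[0.5585, -0.0527], [0.5432, -0.1969], [0.4732, -0.1872], [0.4892, -0.0426]] [ 0.51600512 -0.11984904]
len 0.14500431848995396 yaw 1.4654224505514963
len 0.14546997326002506 yaw 1.4604380176240697
handle top [[ 0.49634395 -0.26511249]]
guides [[0.5936, 0.1912], [0.6024, 0.1565], [0.5097, 0.201], [0.4879, 0.1652]]
mat [[0.725, -0.104], [0.7196, -0.2207], [0.6442, -0.2177], [0.6498, -0.1005]] [ 0.68464726 -0.16074239]
face pts 711 [0.18972605 0.20200844 0.21459905]
face y= [-0.10095633  0.25750908] at x .55 0.20198309843509252
roof n 13185
[array([0.5639, 0.3329]), array([0.266 , 0.3019]), np.float64(84.6037)]
button 302 [0.39216141 0.10150185 0.77136528] [0.17172062 0.37108537 1.21061   ] [0.45521387 0.26172585 0.17444873]
beaker [ 0.306 -0.133  0.031] [ 0.817 -0.076  1.377]
wash [ 0.306 -0.258  0.03 ] [ 0.787 -0.084  1.377]
jar [ 0.306 -0.413  0.03 ] [ 0.713 -0.084  1.377]
brush 0.03 [array([ 0.6815, -0.1626]), array([0.0753, 0.0411]), np.float64(86.7356)]
brush 0.065 [array([ 0.6817, -0.1615]), array([0.0196, 0.0481]), np.float64(0.613)]
```

Dryer frame: origin ≈(0.5516, 0.204), yaw ≈1.476. Moving over the brush.

Request:
{"op": "send_rows", "data": {
  "targets": [
    [0.4, 0.039, 0.0256, 0, 0.093],
    [0.4, 0.039, 0.0256, 0, 0.093],
    [0.4, 0.039, 0.0256, 0, 0.093],
    [0.4, 0.039, 0.0256, 0, 0.093],
    [0.4, 0.039, 0.0256, 0, 0.093]
  ]
}}

```text
time: 0.65
tool_pos: [0.3688, -0.3665, 0.2266]
tool_rot: [-3.141, -0.0, 0.803]
contact_force: [-0.0, -0.8, -0.1]
opening: 0.0564
grip_force: 0.0
```

Request:
{"op": "send_rows", "data": {
  "targets": [
    [0.4, 0.039, 0.0256, 0, 0.093],
    [0.4, 0.039, 0.0256, 0, 0.093],
    [0.4, 0.039, 0.0256, 0, 0.093],
    [0.4, 0.039, 0.0256, 0, 0.093],
    [0.4, 0.039, 0.0256, 0, 0.093]
  ]
}}

```text
time: 1.15
tool_pos: [0.5639, -0.2384, 0.2265]
tool_rot: [-3.141, 0.0, 1.269]
contact_force: [0.1, -0.6, -0.9]
opening: 0.0364
grip_force: 0.0
```

Request:
{"op": "send_rows", "data": {
  "targets": [
    [0.4, 0.039, 0.0256, 0, 0.093],
    [0.4, 0.039, 0.0256, 0, 0.093],
    [0.4, 0.039, 0.0256, 0, 0.093],
    [0.4, 0, 0, 0, 0],
    [0.4, 0, 0, 0, 0]
  ]
}}

```text
time: 1.65
tool_pos: [0.6797, -0.1621, 0.2252]
tool_rot: [-3.139, -0.0, 1.545]
contact_force: [-0.4, -0.3, 0.3]
opening: 0.0366
grip_force: 0.0
```

```bash
python3 - <<'E'
from h import *
s,p,d=shot('wrist','w1.png'); P=cloud('wrist',d,s); print(cam('wrist',s)[2].round(3).tolist(), s['tool_pos'])
m=(P[...,2]>.06)&(P[...,2]<.085)&(abs(P[...,0]-.68)<.04)&(abs(P[...,1]+.16)<.04); g=P[m]
print(m.sum(), g.mean(0) if m.any() else 0,[np.round(v,4) for v in cv2.minAreaRect(g[:,:2].astype(np.float32))] if m.any() else 0)
E
```

```text
[[1.0, 0.023, 0.009, 0.682], [-0.025, 0.961, 0.274, -0.088], [-0.002, -0.275, 0.962, 0.384], [0.0, 0.0, 0.0, 1.0]] [ 0.67970999 -0.16209924  0.2252316 ]
1560 [ 0.68318476 -0.16203688  0.07456544] [array([ 0.6832, -0.1642]), array([0.0502, 0.0179]), np.float64(89.3783)]
```

View pics/w1.png

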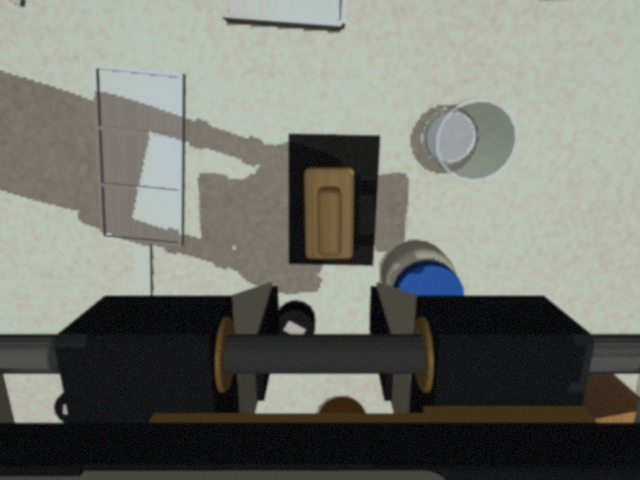

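Wrist view shows the brush grip at pixel (330,222) → (0.683,−0.163), agreeing with the top view. Descend and grip.

Request:
{"op": "send_rows", "data": {
  "targets": [
    [0.4, 0.003, -0.001, -0.045, 0.01],
    [0.4, 0, 0, -0.045, 0],
    [0.4, 0, 0, -0.045, 0],
    [0.4, 0, 0, -0.03, 0],
    [0.4, 0, 0, -0.01, 0]
  ],
  "grip_force": 35
}}

```text
time: 2.2
tool_pos: [0.6793, -0.1649, 0.0483]
tool_rot: [-3.135, -0.002, 1.551]
contact_force: [-0.3, 0.8, -0.8]
opening: 0.0368
grip_force: 0.0
```

Request:
{"op": "send_rows", "data": {
  "targets": [
    [0.4, 0, 0, 0, 0],
    [0.0, 0, 0, 0, 0],
    [0.0, 0, 0, 0, 0],
    [0.0, 0, 0, 0, 0],
    [0.0, 0, 0, 0, 0]
  ]
}}

```text
time: 2.7
tool_pos: [0.6836, -0.1645, 0.0539]
tool_rot: [3.138, 0.001, 1.554]
contact_force: [0.7, -0.5, 6.9]
opening: 0.0174
grip_force: 35.0
```

Request:
{"op": "send_rows", "data": {
  "targets": [
    [0.0, 0, 0, 0, 0],
    [0.0, 0, 0, 0.01, 0],
    [0.0, 0, 0, 0.02, 0],
    [0, 0, 0, 0.02, 0],
    [0, 0, 0, 0, 0]
  ]
}}

```text
time: 3.2
tool_pos: [0.6842, -0.1645, 0.1054]
tool_rot: [3.136, 0.002, 1.554]
contact_force: [0.9, 0.3, -0.4]
opening: 0.0178
grip_force: 35.0
```

```bash
python3 - <<'E'
from h import *
for i in range(3):
    s,p,d=shot('wrist'); print(s['tool_pos'].round(4),s['contact_force'].round(2))
P=cloud('wrist',d,s)
m=(P[...,2]>.08)&(P[...,2]<.14)&(abs(P[...,0]-.683)<.04)&(abs(P[...,1]+.16)<.06); print(np.histogram(P[m][:,2],bins=12))
s,p,d=shot('scene'); P=cloud('scene',d)
m=(P[...,2]>.03)&(P[...,2]<.3)&(abs(P[...,0]-.683)<.04)&(abs(P[...,1]+.16)<.04); q=P[m]; hv=cv2.cvtColor(p,cv2.COLOR_RGB2HSV)[m]
y=q[(hv[:,1]>90)&(hv[:,0]<30)]; print(len(y),np.percentile(y,[2,50,98],axis=0).round(3))
cv2.imwrite('pics/s2.png',cv2.resize(p[200:380,280:460,::-1],None,fx=3,fy=3))
E
```

```text
[ 0.6842 -0.1645  0.1054] [ 0.92  0.31 -0.4 ]
[ 0.6833 -0.1642  0.1034] [ 0.51  0.04 -1.92]
[ 0.6824 -0.1639  0.1018] [-0.77  0.56 -2.1 ]
(array([ 179, 1159, 4198,  144,  283,  428,  534,  801, 4058,  320,  326,
        304]), array([0.08255396, 0.08734082, 0.09212767, 0.09691453, 0.10170138,
       0.10648824, 0.11127509, 0.11606195, 0.1208488 , 0.12563566,
       0.13042251, 0.13520937, 0.13999622]))
644 [[ 0.655 -0.199  0.064]
 [ 0.689 -0.186  0.107]
 [ 0.721 -0.139  0.2  ]]
```

View pics/s2.png

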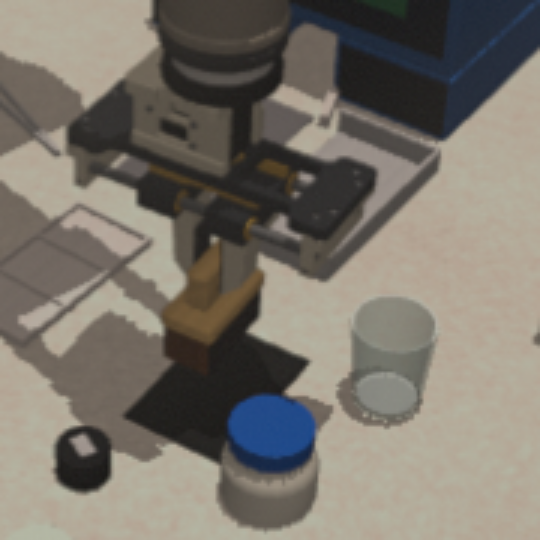

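Brush is held (crop (210,300)), clear of the mat. Move to behind the offcuts and lower.

Request:
{"op": "send_rows", "data": {
  "targets": [
    [0, -0.0225, 0.031, 0, -0.009],
    [0, -0.0225, 0.031, 0, -0.009],
    [0, -0.0225, 0.031, 0, -0.009],
    [0, -0.0225, 0.031, 0, -0.009],
    [0, -0.0225, 0.031, 0, -0.009]
  ]
}}

```text
time: 3.9
tool_pos: [0.5682, -0.0078, 0.1006]
tool_rot: [-3.14, -0.0, 1.508]
contact_force: [-0.3, 1.2, -2.1]
opening: 0.0176
grip_force: 35.0
```

Request:
{"op": "send_rows", "data": {
  "targets": [
    [0, -0.0225, 0.031, 0, -0.009],
    [0, -0.0225, 0.031, 0, -0.009],
    [0, -0.0225, 0.031, 0, -0.009],
    [0, -0.022, 0.031, 0, -0.009],
    [0, 0, 0, 0, 0]
  ]
}}

```text
time: 4.4
tool_pos: [0.4767, 0.1178, 0.1007]
tool_rot: [-3.137, -0.0, 1.476]
contact_force: [-0.5, -0.2, -2.0]
opening: 0.0174
grip_force: 35.0
```

Request:
{"op": "send_rows", "data": {
  "targets": [
    [0, 0, 0, 0, 0],
    [0, 0, 0, 0, 0],
    [0, 0, 0, 0, 0]
  ]
}}

```text
time: 4.7
tool_pos: [0.4811, 0.1141, 0.1015]
tool_rot: [-3.142, 0.0, 1.472]
contact_force: [0.0, -0.2, -1.2]
opening: 0.0181
grip_force: 35.0
```

Request:
{"op": "send_rows", "data": {
  "targets": [
    [0, 0, 0, -0.02, 0],
    [0, 0, 0, -0.02, 0],
    [0, 0, 0, -0.012, 0],
    [0, 0, 0, 0, 0],
    [0, 0, 0, 0, 0]
  ]
}}

```text
time: 5.2
tool_pos: [0.4809, 0.1144, 0.0496]
tool_rot: [-3.141, 0.0, 1.472]
contact_force: [0.1, 0.0, -1.0]
opening: 0.0181
grip_force: 35.0
```

```bash
python3 - <<'E'
from h import *
for i in range(3): s,p,d=shot('wrist','w2.png'); print(s['tool_pos'].round(4),s['contact_force'].round(2))
P=cloud('wrist',d,s)
m=(P[...,2]>.03)&(P[...,2]<.085)&(abs(P[...,0]-.481)<.03)&(abs(P[...,1]-.115)<.05); q=P[m]
for lo,hi in((.034,.052),(.064,.08)):
    g=q[(q[:,2]>lo)&(q[:,2]<hi)]; print(len(g),np.median(g,0).round(4),[np.round(v,4) for v in cv2.minAreaRect(g[:,:2].astype(np.float32))])
E
```

```text
[0.4809 0.1144 0.0496] [ 0.09  0.02 -0.96]
[0.4809 0.1145 0.0497] [ 0.12 -0.07 -1.43]
[0.4809 0.1146 0.0498] [ 0.26 -0.16 -1.14]
5717 [0.4835 0.1421 0.0436] [array([0.4806, 0.1153]), array([0.0753, 0.0402]), np.float64(84.5101)]
5553 [0.4813 0.1255 0.0734] [array([0.4835, 0.1158]), array([0.0346, 0.0502]), np.float64(10.2802)]
```

View pics/w2.png

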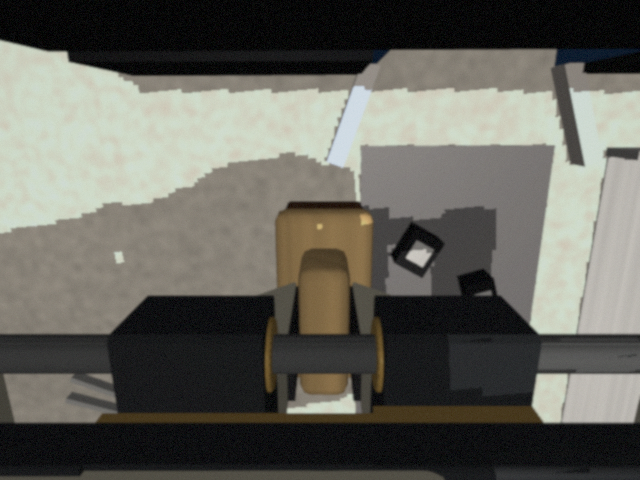

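Brush upright, 1–2 mm above the bench; offcuts at (418,245) and (478,285) lie ahead of it. Sweep 1.

Request:
{"op": "send_rows", "data": {
  "targets": [
    [0, 0.004, 0, -0.0015, 0],
    [0, 0.013, -0.001, 0, 0],
    [0, 0.013, -0.001, 0, 0],
    [0, 0.013, -0.002, 0, 0],
    [0, 0.013, -0.001, 0, 0]
  ]
}}

```text
time: 5.85
tool_pos: [0.5372, 0.1098, 0.0483]
tool_rot: [-3.142, 0.0, 1.473]
contact_force: [-1.5, 0.3, 0.6]
opening: 0.0176
grip_force: 35.0
```

Request:
{"op": "send_rows", "data": {
  "targets": [
    [0, 0.013, -0.001, 0, 0],
    [0, 0.013, -0.001, 0, 0],
    [0, 0.013, -0.001, 0, 0],
    [0, 0.013, -0.001, 0, 0],
    [0, 0.013, -0.001, 0, 0]
  ]
}}

```text
time: 6.35
tool_pos: [0.602, 0.1049, 0.0483]
tool_rot: [-3.141, 0.0, 1.473]
contact_force: [-0.8, 0.1, 0.9]
opening: 0.0175
grip_force: 35.0
```

Request:
{"op": "send_rows", "data": {
  "targets": [
    [0, 0.012, -0.001, 0, 0],
    [0, 0.01, -0.001, 0, 0],
    [0, 0.008, -0.001, 0, 0],
    [0, 0, 0, 0, 0],
    [0, 0, 0, 0, 0]
  ]
}}

```text
time: 6.85
tool_pos: [0.6319, 0.1019, 0.0483]
tool_rot: [3.14, -0.0, 1.473]
contact_force: [0.8, -0.1, 0.2]
opening: 0.0177
grip_force: 35.0
```

Request:
{"op": "send_rows", "data": {
  "targets": [
    [0, -0.015, 0.0015, 0, 0],
    [0, 0, 0, 0.02, 0],
    [0, 0, 0, 0.02, 0],
    [0, -0.02, -0.01, 0.01, 0],
    [0, -0.03, -0.015, 0, 0]
  ]
}}

```text
time: 7.35
tool_pos: [0.5674, 0.0788, 0.0997]
tool_rot: [3.137, -0.001, 1.474]
contact_force: [0.8, -0.6, -1.6]
opening: 0.0175
grip_force: 34.9
```

Request:
{"op": "send_rows", "data": {
  "targets": [
    [0, -0.03, -0.015, 0, 0],
    [0, -0.03, -0.011, 0, 0],
    [0, 0, 0, 0, 0],
    [0, 0, 0, 0, 0],
    [0, 0, 0, 0, 0]
  ]
}}

```text
time: 7.85
tool_pos: [0.5076, 0.0526, 0.0985]
tool_rot: [3.14, -0.0, 1.473]
contact_force: [0.5, -0.1, -1.7]
opening: 0.0173
grip_force: 35.0
```

```bash
python3 - <<'E'
from h import *
s,p,d=shot('top'); print(s['tool_pos'])
c=p[140:320,190:470,::-1]; cv2.imwrite('pics/crop2.png',cv2.resize(c,None,fx=2.8,fy=2.8,interpolation=cv2.INTER_CUBIC))
E
```

```text
[0.50755064 0.05263099 0.09850452]
```

View pics/crop2.png

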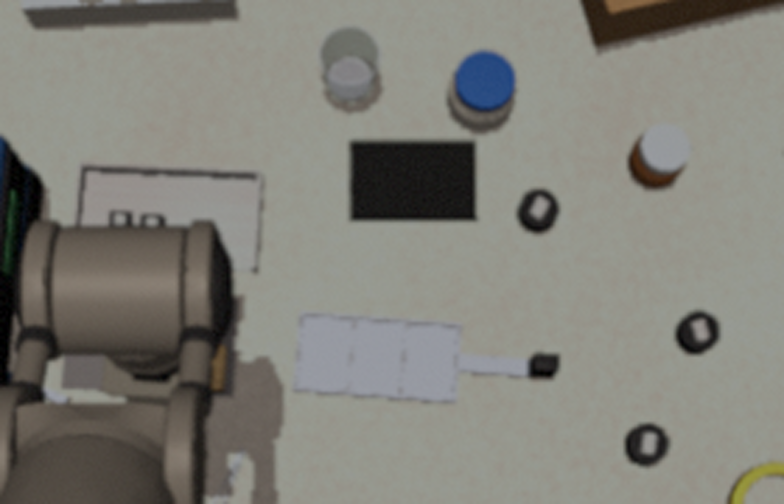

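Two offcuts are in the pan at (120,218), (152,222). Sweep 2.

Request:
{"op": "send_rows", "data": {
  "targets": [
    [0, 0, 0, -0.02, 0],
    [0, 0, 0, -0.02, 0],
    [0, 0, 0, -0.01, 0],
    [0, 0, 0, 0, 0],
    [0, 0.005, 0, 0, 0]
  ]
}}

```text
time: 8.4
tool_pos: [0.5116, 0.0527, 0.0481]
tool_rot: [-3.141, 0.0, 1.473]
contact_force: [0.8, -0.6, -1.4]
opening: 0.0177
grip_force: 35.0
```

Request:
{"op": "send_rows", "data": {
  "targets": [
    [0, 0.013, -0.001, 0, 0],
    [0, 0.013, -0.001, 0, 0],
    [0, 0.013, -0.002, 0, 0],
    [0, 0.013, -0.001, 0, 0],
    [0, 0.013, -0.001, 0, 0]
  ]
}}

```text
time: 8.9
tool_pos: [0.5779, 0.0465, 0.0485]
tool_rot: [3.141, -0.0, 1.473]
contact_force: [0.7, -0.5, -1.0]
opening: 0.0174
grip_force: 35.0
```

Request:
{"op": "send_rows", "data": {
  "targets": [
    [0, 0.013, -0.001, 0, 0],
    [0, 0.013, -0.001, 0, 0],
    [0, 0.012, -0.001, 0, 0],
    [0, 0.008, -0.001, 0, 0],
    [0, 0.006, 0, 0, 0]
  ]
}}

```text
time: 9.4
tool_pos: [0.6293, 0.0424, 0.0482]
tool_rot: [3.141, 0.0, 1.473]
contact_force: [-0.8, -0.1, -2.5]
opening: 0.0182
grip_force: 35.0
```

Request:
{"op": "send_rows", "data": {
  "targets": [
    [0, 0, 0, 0, 0],
    [0, -0.015, 0.0015, 0, 0],
    [0, 0, 0, 0.02, 0],
    [0, 0, 0, 0.03, 0],
    [0, -0.03, -0.03, 0.01, 0]
  ]
}}

```text
time: 9.9
tool_pos: [0.5871, 0.0159, 0.1113]
tool_rot: [3.133, -0.001, 1.476]
contact_force: [1.2, -0.9, -1.0]
opening: 0.0178
grip_force: 35.0
```

Request:
{"op": "send_rows", "data": {
  "targets": [
    [0, -0.03, -0.03, 0, 0],
    [0, 0, -0.04, 0, 0],
    [0, 0.03, -0.04, 0, 0.02],
    [0, 0.03, -0.03, 0, 0.02],
    [0, 0.03, -0.02, 0, 0.02]
  ]
}}

```text
time: 10.4
tool_pos: [0.6439, -0.1486, 0.1087]
tool_rot: [3.141, 0.001, 1.532]
contact_force: [0.5, -0.1, -1.1]
opening: 0.018
grip_force: 35.0
```

```bash
cat > chips.py <<'E'
from h import *
s,p,d=shot('top'); P=cloud('top',d); print(s['tool_pos'].round(4),s['tool_rot'].round(3))
O=np.array([.6574,.0714]); ex=np.array([.0946,.9955]); ey=np.array([-.9955,.0946])
v=p.max(2)
m=(P[...,2]>.006)&(P[...,2]<.03); m[:,:212]=0;m[:,290:]=0;m[:195]=0;m[290:]=0
n,l,st,c=cv2.connectedComponentsWithStats(m.astype(np.uint8))
for i in range(1,n):
    if st[i,4]<15: continue
    q=P[l==i]; ctr=(q.max(0)+q.min(0))/2; r=ctr[:2]-O
    print(st[i].tolist(),ctr.round(4),'pan',round(r@ex,4),round(r@ey,4))
cv2.imwrite('pics/crop3.png',cv2.resize(p[140:320,190:470,::-1],None,fx=2.8,fy=2.8,interpolation=cv2.INTER_CUBIC))
E
python3 chips.py
```

```text
[ 0.6439 -0.1486  0.1087] [3.141e+00 1.000e-03 1.532e+00]
[215, 197, 69, 37, 331] [0.6663 0.0712 0.0172] pan 0.0006 -0.0088
[228, 215, 10, 8, 57] [0.6569 0.1164 0.0136] pan 0.0447 0.0048
[240, 215, 10, 7, 52] [0.6558 0.0845 0.0128] pan 0.0128 0.0028
[260, 215, 9, 8, 50] [0.6536 0.0333 0.0128] pan -0.0383 0.0002
[212, 237, 6, 5, 22] [0.6048 0.1634 0.0127] pan 0.0866 0.0611
```

View pics/crop3.png

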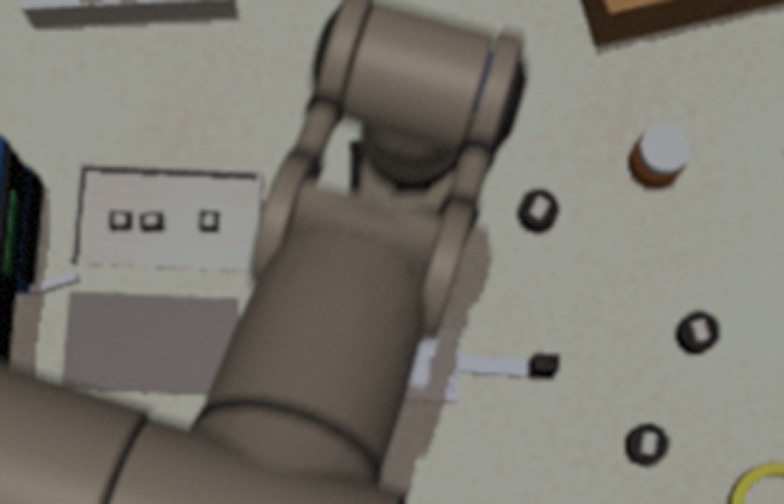

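All three offcuts lie in the pan: (120,220), (152,220), (208,220); the bed is clear. Return brush to mat.

Request:
{"op": "send_rows", "data": {
  "targets": [
    [0, 0.02, -0.006, 0, 0],
    [0, 0.019, -0.006, 0, 0],
    [0, 0, 0, 0, 0],
    [0, 0, 0, -0.02, 0],
    [0, 0, 0, -0.02, 0]
  ]
}}

```text
time: 10.95
tool_pos: [0.682, -0.1575, 0.0683]
tool_rot: [3.141, 0.0, 1.533]
contact_force: [-0.8, 0.4, -2.0]
opening: 0.0176
grip_force: 35.0
```

Request:
{"op": "send_rows", "data": {
  "targets": [
    [0, 0, 0, -0.01, 0],
    [0, 0, 0, -0.007, 0],
    [0, 0, 0, 0, 0],
    [0, 0, 0, 0, 0],
    [0, 0, 0, 0, 0]
  ]
}}

```text
time: 11.45
tool_pos: [0.6829, -0.1582, 0.0523]
tool_rot: [3.14, 0.0, 1.533]
contact_force: [-0.2, -0.8, -2.3]
opening: 0.0175
grip_force: 35.0
```

Request:
{"op": "send_rows", "data": {
  "targets": [
    [0.4, 0, 0, 0, 0],
    [0.4, 0, 0, 0, 0],
    [0.4, 0, 0, 0, 0],
    [0.4, 0, 0, 0.03, 0],
    [0.4, 0, 0, 0.04, 0]
  ]
}}

```text
time: 11.95
tool_pos: [0.6811, -0.1576, 0.1195]
tool_rot: [-3.136, -0.002, 1.533]
contact_force: [0.3, 0.3, 0.2]
opening: 0.0365
grip_force: 0.0
```

Request:
{"op": "send_rows", "data": {
  "targets": [
    [0.4, 0, 0, 0.04, 0],
    [0.4, -0.02, -0.03, 0.02, 0],
    [0.4, -0.02, -0.03, 0, 0],
    [0.4, 0, -0.03, 0, 0],
    [0.4, 0, 0, 0, 0]
  ]
}}

```text
time: 12.45
tool_pos: [0.6416, -0.2522, 0.1817]
tool_rot: [3.141, 0.002, 1.529]
contact_force: [-0.1, -0.2, -0.7]
opening: 0.0367
grip_force: 0.0
```

```bash
cat > mounts.py <<'E'
from h import *
import sys
s,p,d=shot('top'); P=cloud('top',d); print(s['tool_pos'].round(4),s['tool_rot'].round(3))
roi=np.zeros((480,640),bool); roi[180:320,285:470]=1
m=roi&(P[...,2]>.012)&(P[...,2]<.09)
n,l,st,c=cv2.connectedComponentsWithStats(m.astype(np.uint8))
for i in range(1,n):
    if st[i,4]<60: continue
    q=P[l==i]; zt=np.percentile(q[:,2],90); t=q[q[:,2]>zt-.006]
    print(st[i].tolist(),zt.round(3),((t.max(0)+t.min(0))/2).round(4),(t.max(0)-t.min(0)).round(3),p[l==i].mean(0).astype(int))
E
python3 mounts.py
```

```text
[ 0.6416 -0.2522  0.1817] [3.141e+00 2.000e-03 1.529e+00]
[418, 184, 19, 22, 261] 0.062 [ 0.6907 -0.3926  0.0602] [0.043 0.041 0.009] [128 125 123]
[322, 194, 17, 17, 225] 0.075 [ 0.6818 -0.146   0.0748] [0.017 0.028 0.011] [128 109  75]
[432, 251, 15, 15, 170] 0.027 [ 0.5254 -0.4138  0.0263] [0.035 0.035 0.01 ] [66 64 63]
[414, 291, 16, 15, 188] 0.028 [ 0.4241 -0.3585  0.0272] [0.036 0.035 0.01 ] [72 70 68]
[450, 305, 20, 15, 93] 0.023 [ 0.3843 -0.4546  0.0213] [0.033 0.05  0.008] [146 143  65]
```

```bash
python3 - <<'E'
from h import *
s=dict(tool_pos=np.array([.67971,-.16210,.22523]),tool_rot=[-3.139,0,1.545])
im=cv2.imread('pics/w1.png'); 
tr=onplane('wrist',[(97,68),(185,74),(183,244),(103,239)],.008,s)[:,:2]; print(tr.round(4).tolist(),tr.mean(0))
for a,b in((0,3),(1,2)): v=tr[a]-tr[b]; print(np.linalg.norm(v),np.arctan2(v[1],v[0]))
# inner pocket dividers
print('div',onplane('wrist',[(100,129),(183,136),(102,183),(182,189)],.008,s)[:,:2].round(4).tolist())
hsv=im.max(2); m=np.zeros_like(hsv); m[295:342,272:322]=(hsv[295:342,272:322]<60)
cs,_=cv2.findContours(m,0,1); c=max(cs,key=cv2.contourArea); print('mountpx',cv2.boundingRect(c))
print(onplane('wrist',[(293,318),(293,325)],.025,s).round(4))
s2,p,d=shot('wrist','w3.png'); P=cloud('wrist',d,s2); np.save('w3.npy',P)
q=(P[...,2]>.018)&(P[...,2]<.032)&(P[...,1]<-.2); n,l,st,_=cv2.connectedComponentsWithStats(q.astype(np.uint8))
for i in range(1,n):
    if st[i,4]>150: r=P[l==i]; print(st[i].tolist(),((r.max(0)+r.min(0))/2).round(4),(r.max(0)-r.min(0)).round(3))
E
```

```text
[[0.4952, -0.0443], [0.5671, -0.0508], [0.5485, -0.1968], [0.4756, -0.1903]] [ 0.52160762 -0.12055481]
0.14726109868828569 1.4373093706298714
0.14725833639958005 1.4438703076948003
div [[0.4894, -0.0928], [0.5597, -0.1004], [0.4834, -0.1389], [0.5535, -0.146]]
mountpx (272, 295, 50, 47)
[[ 0.6479 -0.2656  0.025 ]
 [ 0.6476 -0.2727  0.025 ]]
[440, 145, 37, 78, 416] [ 0.7416 -0.2277  0.025 ] [0.022 0.055 0.014]
[310, 226, 49, 48, 1832] [ 0.6487 -0.2755  0.0229] [0.037 0.037 0.01 ]
[130, 232, 27, 35, 305] [ 0.5028 -0.268   0.025 ] [0.015 0.025 0.014]
[567, 297, 73, 24, 689] [ 0.8668 -0.3334  0.025 ] [0.058 0.013 0.014]
```

View pics/w3.png

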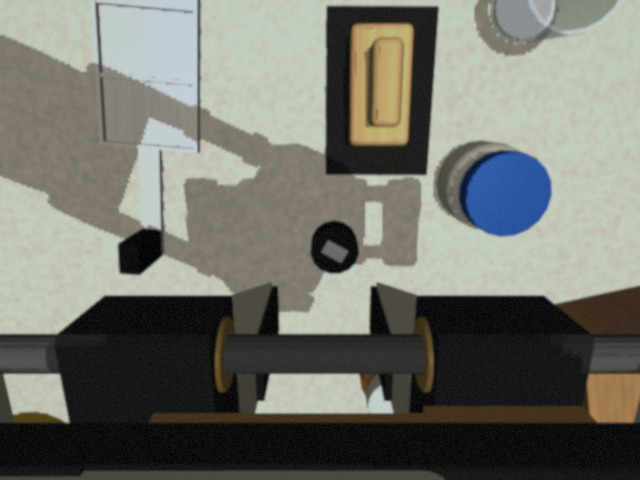

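Wrist view: mount A at (335,247) → (0.6487,−0.2755); brush standing on the mat (380,85). Pick mount A.

Request:
{"op": "send_rows", "data": {
  "targets": [
    [0.55, 0.0065, -0.0235, -0.03, 0],
    [0.55, 0, 0, -0.045, 0],
    [0.55, 0, 0, -0.04, 0],
    [0.55, 0, 0, -0.035, 0],
    [0.55, 0, 0, -0.0215, 0]
  ],
  "grip_force": 25
}}

```text
time: 13.05
tool_pos: [0.648, -0.2691, 0.0061]
tool_rot: [-3.137, -0.003, 1.534]
contact_force: [0.8, 0.7, -0.3]
opening: 0.0503
grip_force: 0.0
```

Request:
{"op": "send_rows", "data": {
  "targets": [
    [0.55, 0, 0, 0, 0],
    [0.55, 0, 0, 0, 0],
    [0.2, 0, 0, 0, 0],
    [0.2, 0, 0, 0, 0],
    [0.2, 0, 0, 0, 0]
  ]
}}

```text
time: 13.55
tool_pos: [0.65, -0.2718, 0.0117]
tool_rot: [3.139, 0.001, 1.533]
contact_force: [0.3, 0.5, 4.6]
opening: 0.0363
grip_force: 25.0
```

Request:
{"op": "send_rows", "data": {
  "targets": [
    [0.2, 0, 0, 0, 0],
    [0.2, 0, 0, 0.02, 0],
    [0.2, 0, 0, 0.03, 0],
    [0.2, 0, 0, 0.03, 0],
    [0.2, 0, 0, 0, 0]
  ]
}}

```text
time: 14.05
tool_pos: [0.6514, -0.273, 0.0954]
tool_rot: [3.133, 0.004, 1.533]
contact_force: [1.0, -0.6, 0.2]
opening: 0.0361
grip_force: 25.0
```

Request:
{"op": "send_rows", "data": {
  "targets": [
    [0.2, -0.027, 0.02, 0, -0.015],
    [0.2, -0.027, 0.02, 0, -0.015],
    [0.2, -0.027, 0.02, 0, -0.015],
    [0.2, -0.027, 0.02, 0, -0.015],
    [0.2, -0.027, 0.024, 0, -0.015]
  ]
}}

```text
time: 14.55
tool_pos: [0.5125, -0.167, 0.0893]
tool_rot: [-3.141, -0.0, 1.457]
contact_force: [0.4, -0.5, -0.1]
opening: 0.036
grip_force: 25.0
```

Request:
{"op": "send_rows", "data": {
  "targets": [
    [0.2, 0, 0, 0, 0],
    [0.2, 0, 0, 0, 0],
    [0.2, 0, 0, 0, 0],
    [0.2, 0, 0, 0, 0]
  ]
}}

```text
time: 14.95
tool_pos: [0.5148, -0.1683, 0.0896]
tool_rot: [3.141, 0.0, 1.457]
contact_force: [0.2, 0.2, -0.5]
opening: 0.0361
grip_force: 25.0
```

```bash
python3 - <<'E'
from h import *
s2,p,d=shot('wrist','w4.png'); P=cloud('wrist',d,s2); print(s2['tool_pos'].round(4),s2['tool_rot'].round(3))
v,u=np.nonzero((P[...,2]>.004)&(P[...,2]<.013)&(P[...,0]>.46)&(P[...,0]<.58)&(P[...,1]>-.21)&(P[...,1]<-.03))
q=P[v,u]; print(len(q),[np.round(t,4) for t in cv2.minAreaRect(q[:,:2].astype(np.float32))])
E
```

```text
[ 0.5148 -0.1683  0.0896] [3.141 0.    1.457]
12803 [array([ 0.5193, -0.1194]), array([0.1503, 0.0743]), np.float64(82.9251)]
```

View pics/w4.png

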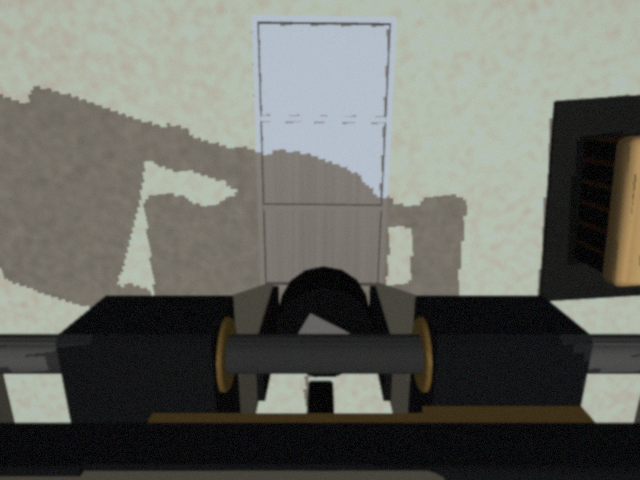

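```bash
python3 - <<'E'
from h import *
s2,p,d=shot('wrist'); P=cloud('wrist',d,s2); t=s2['tool_pos']
q=P[262:300,290:358].reshape(-1,3); q=q[(q[:,2]>.06)&(q[:,2]<.13)]
print(len(q),t.round(4),'mount max y',np.percentile(q[:,1],[90,99,100]).round(4),'z',np.percentile(q[:,2],[1,50,99]).round(4))
top=q[q[:,2]>np.percentile(q[:,2],95)-.004]; print(top.max(0),top.min(0))
E
```

```text
1960 [ 0.5147 -0.1682  0.0895] mount max y [-0.1539 -0.1535 -0.1532] z [0.0795 0.0962 0.1042]
[ 0.52783975 -0.15333009  0.10496975] [ 0.50291925 -0.16021161  0.09977172]
```

Request:
{"op": "send_rows", "data": {
  "targets": [
    [0.2, -0.0015, 0.0043, -0.025, 0],
    [0.2, 0, 0, -0.025, 0],
    [0.2, 0, 0, -0.0155, 0],
    [0.2, 0, 0, -0.01, 0],
    [0.2, 0, 0, 0, 0]
  ]
}}

```text
time: 15.55
tool_pos: [0.5124, -0.1634, 0.0134]
tool_rot: [-3.141, -0.0, 1.458]
contact_force: [0.1, -0.4, -0.5]
opening: 0.0362
grip_force: 25.0
```

Request:
{"op": "send_rows", "data": {
  "targets": [
    [0.2, 0, 0, 0, 0],
    [0.2, 0, 0, 0, 0],
    [0.55, 0, 0, 0, 0],
    [0.55, 0, 0, 0, 0],
    [0.55, 0, 0, 0, 0]
  ]
}}

```text
time: 16.05
tool_pos: [0.5127, -0.1633, 0.0145]
tool_rot: [3.141, 0.0, 1.458]
contact_force: [0.8, 0.6, 1.0]
opening: 0.0496
grip_force: 0.0
```

Request:
{"op": "send_rows", "data": {
  "targets": [
    [0.55, 0, 0, 0.03, 0],
    [0.55, 0, 0, 0.03, 0],
    [0.55, 0, -0.03, 0.03, 0],
    [0.55, 0, -0.04, 0.02, 0],
    [0.55, 0, -0.04, 0, 0]
  ]
}}

```text
time: 16.55
tool_pos: [0.5142, -0.2752, 0.1281]
tool_rot: [3.135, 0.003, 1.459]
contact_force: [0.3, 0.1, 0.5]
opening: 0.0506
grip_force: 0.0
```

Request:
{"op": "send_rows", "data": {
  "targets": [
    [0.55, 0, -0.04, 0, 0],
    [0.55, 0, -0.04, 0, 0],
    [0.55, 0, 0, 0, 0],
    [0.55, 0, 0, 0, 0],
    [0.55, 0, 0, 0, 0]
  ]
}}

```text
time: 17.05
tool_pos: [0.5124, -0.3521, 0.1241]
tool_rot: [-3.141, -0.001, 1.458]
contact_force: [-0.3, 0.5, -0.4]
opening: 0.0503
grip_force: 0.0
```

```bash
cat > wm.py <<'E'
from h import *
import sys
s2,p,d=shot('wrist',sys.argv[1] if len(sys.argv)>1 else None); P=cloud('wrist',d,s2); print(s2['tool_pos'].round(4),s2['tool_rot'].round(3))
q=(P[...,2]>.018)&(P[...,2]<.035); q[290:]=0; n,l,st,_=cv2.connectedComponentsWithStats(q.astype(np.uint8))
for i in range(1,n):
    if st[i,4]>150: r=P[l==i]; print(st[i].tolist(),((r.max(0)+r.min(0))/2).round(4),(r.max(0)-r.min(0)).round(3),r[:,2].max().round(4))
E
python3 wm.py w5.png; python3 mounts.py
```

```text
[ 0.5124 -0.3521  0.1241] [-3.141e+00 -1.000e-03  1.458e+00]
[564, 227, 76, 63, 1677] [ 0.6862 -0.3851  0.0265] [0.04  0.04  0.017] 0.035
[162, 234, 61, 56, 2708] [ 0.4262 -0.3582  0.0229] [0.037 0.036 0.01 ] 0.0279
[ 0.5126 -0.3519  0.1242] [-3.141e+00 -1.000e-03  1.459e+00]
[352, 180, 20, 6, 81] 0.04 [ 0.7346 -0.2269  0.0386] [0.006 0.031 0.007] [87 82 76]
[415, 184, 22, 22, 325] 0.061 [ 0.6902 -0.3898  0.0606] [0.046 0.047 0.011] [126 122 120]
[322, 194, 30, 18, 491] 0.074 [ 0.6808 -0.156   0.0748] [0.019 0.049 0.012] [125 106  73]
[336, 261, 15, 15, 182] 0.031 [ 0.51   -0.1649  0.03  ] [0.036 0.036 0.009] [78 78 78]
[451, 305, 19, 15, 91] 0.023 [ 0.3839 -0.4547  0.0221] [0.033 0.05  0.01 ] [147 144  65]
```

View pics/w5.png

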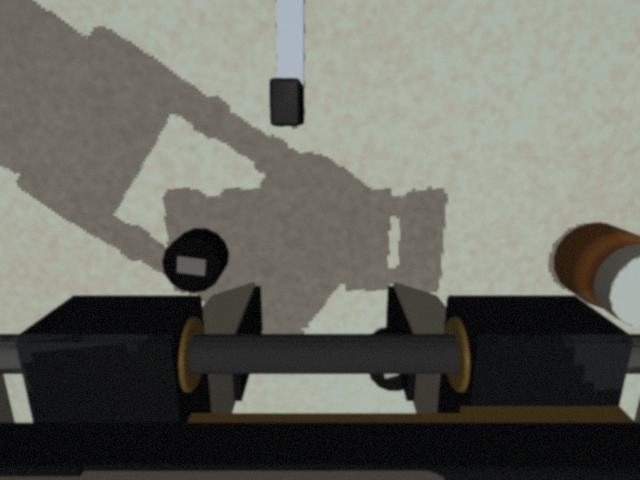

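Mount C at (195,262) → (0.426,−0.358). Pick it.

Request:
{"op": "send_rows", "data": {
  "targets": [
    [0.55, -0.043, -0.003, 0, 0],
    [0.55, -0.043, -0.003, 0, 0],
    [0.55, 0, 0, 0, 0],
    [0.55, 0, 0, -0.04, 0],
    [0.55, 0, 0, -0.04, 0]
  ]
}}

```text
time: 17.65
tool_pos: [0.428, -0.3596, 0.0452]
tool_rot: [3.137, 0.003, 1.458]
contact_force: [0.8, -0.6, -1.2]
opening: 0.0502
grip_force: 0.0
```

Request:
{"op": "send_rows", "data": {
  "targets": [
    [0.55, 0, 0, -0.024, 0],
    [0.55, 0, 0, -0.01, 0],
    [0.55, 0, 0, 0, 0],
    [0.2, 0, 0, 0, 0],
    [0.2, 0, 0, 0, 0]
  ]
}}

```text
time: 18.15
tool_pos: [0.4275, -0.3599, 0.0118]
tool_rot: [3.139, 0.002, 1.458]
contact_force: [0.7, -0.5, -0.1]
opening: 0.0388
grip_force: 0.0
```

Request:
{"op": "send_rows", "data": {
  "targets": [
    [0.2, 0, 0, 0, 0],
    [0.2, 0, 0, 0, 0],
    [0.2, 0, 0, 0.02, 0],
    [0.2, 0, 0, 0.03, 0],
    [0.2, 0, 0, 0.03, 0]
  ]
}}

```text
time: 18.65
tool_pos: [0.4262, -0.359, 0.0912]
tool_rot: [-3.141, -0.001, 1.458]
contact_force: [0.8, -0.9, 0.2]
opening: 0.0363
grip_force: 25.0
```

Request:
{"op": "send_rows", "data": {
  "targets": [
    [0.2, 0.014, 0.041, 0, 0],
    [0.2, 0.014, 0.041, 0, 0],
    [0.2, 0.014, 0.041, 0, 0],
    [0.2, 0.014, 0.041, 0, 0],
    [0.2, 0.014, 0.041, 0, 0]
  ]
}}

```text
time: 19.15
tool_pos: [0.4968, -0.1528, 0.0907]
tool_rot: [3.141, 0.0, 1.457]
contact_force: [0.5, -0.5, -0.3]
opening: 0.0361
grip_force: 25.0
```

Request:
{"op": "send_rows", "data": {
  "targets": [
    [0.2, 0.014, 0.041, 0, -0.01],
    [0.2, 0.015, 0.041, 0, 0],
    [0.2, 0, 0, 0, 0],
    [0.2, 0, 0, 0, 0],
    [0.2, 0, 0, 0, 0]
  ]
}}

```text
time: 19.65
tool_pos: [0.5253, -0.0731, 0.0904]
tool_rot: [3.142, 0.0, 1.447]
contact_force: [0.8, -0.2, -0.6]
opening: 0.0365
grip_force: 25.0
```

```bash
cat > held.py <<'E'
from h import *
s2,p,d=shot('wrist'); P=cloud('wrist',d,s2); t=s2['tool_pos']
q=P[255:300,285:362].reshape(-1,3); q=q[(q[:,2]>.06)&(q[:,2]<.13)]
print(len(q),t.round(4),s2['opening'],'mount ctr y',(np.percentile(q[:,1],99.5)-.019).round(4),'z',np.percentile(q[:,2],[1,50,99]).round(4))
E
python3 held.py
```

```text
2976 [ 0.5253 -0.0731  0.0904] 0.036452921908882954 mount ctr y -0.0723 z [0.0805 0.1029 0.1053]
```

Request:
{"op": "send_rows", "data": {
  "targets": [
    [0.2, 0, 0.0015, -0.025, 0],
    [0.2, 0, 0, -0.025, 0],
    [0.2, 0, 0, -0.0165, 0],
    [0.2, 0, 0, -0.01, 0],
    [0.2, 0, 0, 0, 0]
  ]
}}

```text
time: 20.2
tool_pos: [0.5249, -0.0719, 0.0132]
tool_rot: [-3.14, -0.0, 1.446]
contact_force: [0.9, 0.2, -0.5]
opening: 0.0362
grip_force: 25.0
```

Request:
{"op": "send_rows", "data": {
  "targets": [
    [0.2, 0, 0, 0, 0],
    [0.2, 0, 0, 0, 0],
    [0.55, 0, 0, 0, 0],
    [0.55, 0, 0, 0, 0],
    [0.55, 0, 0, 0, 0]
  ]
}}

```text
time: 20.7
tool_pos: [0.5257, -0.0708, 0.014]
tool_rot: [3.141, 0.0, 1.448]
contact_force: [-0.6, 0.8, -0.5]
opening: 0.0499
grip_force: 0.0
```

Request:
{"op": "send_rows", "data": {
  "targets": [
    [0.55, 0, 0, 0.03, 0],
    [0.55, 0, 0, 0.03, 0],
    [0.55, 0, -0.03, 0.03, 0],
    [0.55, 0, -0.045, 0.02, 0],
    [0.55, 0, -0.045, 0, 0]
  ]
}}

```text
time: 21.2
tool_pos: [0.5273, -0.1924, 0.1274]
tool_rot: [3.135, 0.002, 1.45]
contact_force: [1.8, -0.1, 0.1]
opening: 0.0503
grip_force: 0.0
```

Request:
{"op": "send_rows", "data": {
  "targets": [
    [0.55, 0, -0.045, 0, 0],
    [0.55, 0, -0.045, 0, 0],
    [0.55, 0, -0.04, 0, 0],
    [0.55, 0, -0.035, 0, 0],
    [0.55, 0, -0.03, 0, 0]
  ]
}}

```text
time: 21.7
tool_pos: [0.5251, -0.3878, 0.1236]
tool_rot: [3.141, 0.0, 1.447]
contact_force: [0.6, 0.1, 0.4]
opening: 0.0504
grip_force: 0.0
```

Request:
{"op": "send_rows", "data": {
  "targets": [
    [0.55, 0, 0, 0, 0],
    [0.55, 0, 0, 0, 0],
    [0.55, 0, 0, 0, 0]
  ]
}}

```text
time: 22.0
tool_pos: [0.5256, -0.3845, 0.1236]
tool_rot: [-3.141, -0.001, 1.449]
contact_force: [0.3, -0.0, 0.4]
opening: 0.0507
grip_force: 0.0
```

```bash
python3 wm.py; python3 mounts.py
```

```text
[ 0.5256 -0.3845  0.1236] [-3.141e+00 -1.000e-03  1.449e+00]
[243, 22, 29, 49, 239] [ 0.5012 -0.2694  0.0265] [0.018 0.023 0.017] 0.0349
[545, 177, 84, 84, 1859] [ 0.6861 -0.3901  0.0265] [0.041 0.05  0.017] 0.035
[ 0.5257 -0.3843  0.1238] [-3.141e+00 -1.000e-03  1.449e+00]
[352, 180, 20, 6, 84] 0.039 [ 0.7335 -0.227   0.0378] [0.008 0.031 0.008] [87 83 76]
[415, 184, 22, 23, 364] 0.062 [ 0.6911 -0.3908  0.0614] [0.043 0.045 0.011] [126 122 119]
[322, 194, 30, 18, 492] 0.075 [ 0.6814 -0.1562  0.074 ] [0.019 0.049 0.011] [125 106  73]
[298, 256, 15, 13, 86] 0.031 [ 0.5292 -0.0692  0.0288] [0.027 0.035 0.007] [82 82 83]
[336, 261, 15, 15, 180] 0.03 [ 0.5101 -0.1649  0.0291] [0.037 0.036 0.01 ] [79 79 79]
[378, 266, 12, 9, 88] 0.051 [ 0.4992 -0.267   0.0506] [0.016 0.024 0.01 ] [51 50 49]
[450, 305, 20, 15, 93] 0.023 [ 0.3843 -0.4545  0.022 ] [0.033 0.05  0.009] [146 143  65]
```

Request:
{"op": "send_rows", "data": {
  "targets": [
    [0.55, 0, 0.02, 0.03, 0],
    [0.55, 0, 0.02, 0.03, 0],
    [0.55, 0, 0, 0, 0],
    [0.55, 0, 0, 0, 0],
    [0.55, 0, 0, 0, 0]
  ]
}}

```text
time: 22.6
tool_pos: [0.5252, -0.3453, 0.1828]
tool_rot: [-3.14, -0.001, 1.448]
contact_force: [-1.7, -0.4, -0.7]
opening: 0.0503
grip_force: 0.0
```

```bash
python3 wm.py
```

```text
[ 0.5252 -0.3453  0.1828] [-3.140e+00 -1.000e-03  1.448e+00]
[601, 0, 39, 62, 1148] [ 0.7431 -0.2399  0.0265] [0.027 0.042 0.017] 0.035
[508, 217, 68, 66, 1090] [ 0.6887 -0.3896  0.0265] [0.045 0.049 0.017] 0.035
```

Request:
{"op": "send_rows", "data": {
  "targets": [
    [0.55, 0, 0.025, 0, 0],
    [0.55, 0, 0.02, 0, 0],
    [0.55, 0, 0, 0, 0],
    [0.55, 0, 0, 0, 0],
    [0.55, 0, 0, 0, 0]
  ]
}}

```text
time: 23.15
tool_pos: [0.5254, -0.3018, 0.1832]
tool_rot: [-3.141, 0.0, 1.447]
contact_force: [0.5, -0.7, 0.5]
opening: 0.05
grip_force: 0.0
```

```bash
python3 wm.py w6.png; python3 mounts.py | grep '\[43'
```

```text
[ 0.5254 -0.3018  0.1832] [-3.141  0.     1.447]
[252, 0, 57, 61, 2751] [ 0.5118 -0.1682  0.0246] [0.037 0.037 0.013] 0.0311
[501, 0, 10, 41, 288] [ 0.6656 -0.1803  0.0261] [0.006 0.026 0.016] 0.0342
[596, 33, 44, 92, 1423] [ 0.7414 -0.2296  0.0265] [0.024 0.061 0.017] 0.035
[511, 268, 65, 22, 676] [ 0.6915 -0.3726  0.0265] [0.045 0.016 0.017] 0.035
```

View pics/w6.png

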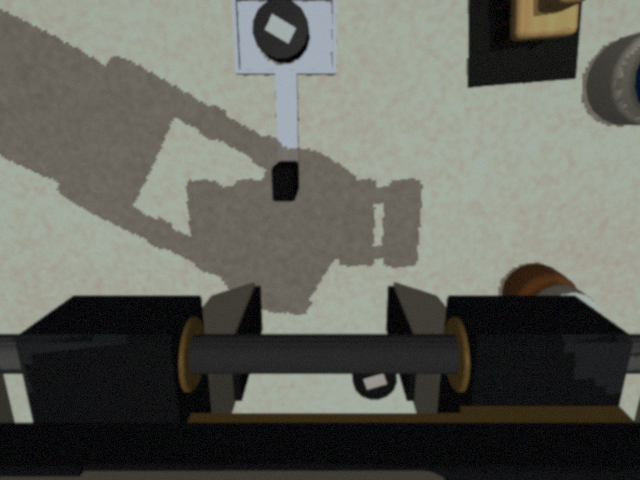

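Mount A sits in its pocket (280,28); mount B partly visible at (375,380) between the fingers' bar.

```bash
python3 - <<'E'
from h import *
s,p,d=shot('wrist'); P=cloud('wrist',d,s)
q=np.zeros((480,640),bool); q[370:412,340:412]=True
q&=(P[...,2]>.018)&(P[...,2]<.034); print(q.sum()); r=P[q]; print(r.min(0),r.max(0))
s,p,d=shot('top'); P=cloud('top',d)
q=np.zeros((480,640),bool); q[235:285,400:470]=True; q&=(P[...,2]>.012)&(P[...,2]<.035); r=P[q]; print(q.sum(),r.min(0) if q.any() else 0,r.max(0) if q.any() else 0)
E
```

```text
929
[ 0.53146935 -0.46571621  0.01903308] [ 0.56911562 -0.43871745  0.0280753 ]
0 0 0
```

Request:
{"op": "send_rows", "data": {
  "targets": [
    [0.55, 0.006, -0.04, 0, 0],
    [0.55, 0.006, -0.04, 0, 0],
    [0.55, 0.006, -0.04, 0, 0],
    [0.55, 0.006, 0, 0, 0],
    [0.55, 0, 0, 0, 0]
  ]
}}

```text
time: 23.85
tool_pos: [0.5495, -0.4214, 0.1827]
tool_rot: [-3.141, -0.001, 1.446]
contact_force: [-0.5, 1.6, -0.2]
opening: 0.0505
grip_force: 0.0
```

Request:
{"op": "send_rows", "data": {
  "targets": [
    [0.55, 0, 0, 0, 0],
    [0.55, 0, 0, 0, 0],
    [0.55, 0, 0, 0, 0]
  ]
}}

```text
time: 24.15
tool_pos: [0.5497, -0.4198, 0.1843]
tool_rot: [3.141, 0.0, 1.449]
contact_force: [-0.6, 0.5, 0.2]
opening: 0.0508
grip_force: 0.0
```

```bash
python3 wm.py
```

```text
[ 0.5497 -0.4198  0.1843] [3.141 0.    1.449]
[213, 0, 26, 31, 237] [ 0.5009 -0.2722  0.0264] [0.017 0.018 0.017] 0.0349
[473, 122, 59, 71, 996] [ 0.6848 -0.3905  0.0265] [0.037 0.05  0.017] 0.035
[306, 227, 48, 48, 1791] [ 0.5504 -0.4474  0.023 ] [0.037 0.037 0.01 ] 0.0279
[49, 255, 104, 35, 1485] [ 0.3611 -0.4462  0.0202] [0.083 0.034 0.004] 0.0224
```

Mount B was knocked; now at (0.5504,−0.4474). Pick it.

Request:
{"op": "send_rows", "data": {
  "targets": [
    [0.55, 0.0007, -0.0275, -0.03, 0],
    [0.55, 0, 0, -0.045, 0],
    [0.55, 0, 0, -0.04, 0],
    [0.55, 0, 0, -0.035, 0],
    [0.55, 0, 0, -0.015, 0]
  ]
}}

```text
time: 24.7
tool_pos: [0.5487, -0.4463, 0.0149]
tool_rot: [-3.137, -0.004, 1.448]
contact_force: [-0.0, 1.0, -0.2]
opening: 0.0506
grip_force: 0.0
```

Request:
{"op": "send_rows", "data": {
  "targets": [
    [0.55, 0, 0, -0.0085, 0],
    [0.55, 0, 0, 0, 0],
    [0.2, 0, 0, 0, 0],
    [0.2, 0, 0, 0, 0],
    [0.2, 0, 0, 0, 0]
  ]
}}

```text
time: 25.2
tool_pos: [0.5511, -0.449, 0.0123]
tool_rot: [3.139, 0.002, 1.448]
contact_force: [-0.1, 0.4, 3.5]
opening: 0.036
grip_force: 25.0
```

Request:
{"op": "send_rows", "data": {
  "targets": [
    [0.2, 0, 0, 0, 0],
    [0.2, 0, 0, 0.02, 0],
    [0.2, 0, 0, 0.03, 0],
    [0.2, 0, 0, 0.03, 0],
    [0.2, 0, 0.02, 0, 0]
  ]
}}

```text
time: 25.7
tool_pos: [0.5518, -0.4322, 0.0959]
tool_rot: [3.133, 0.007, 1.446]
contact_force: [-0.4, -0.4, -0.1]
opening: 0.0366
grip_force: 25.0
```

Request:
{"op": "send_rows", "data": {
  "targets": [
    [0.2, -0.004, 0.04, 0, 0],
    [0.2, -0.004, 0.04, 0, 0],
    [0.2, -0.004, 0.04, 0, 0],
    [0.2, -0.004, 0.04, 0, 0],
    [0.2, -0.004, 0.04, 0, 0]
  ]
}}

```text
time: 26.2
tool_pos: [0.5299, -0.2268, 0.0907]
tool_rot: [3.141, 0.0, 1.448]
contact_force: [-0.4, -0.3, -0.6]
opening: 0.036
grip_force: 25.0
```

Request:
{"op": "send_rows", "data": {
  "targets": [
    [0.2, -0.004, 0.04, 0, 0],
    [0.2, -0.004, 0.04, 0, 0],
    [0.2, -0.003, 0.028, 0, 0],
    [0.2, 0, 0, 0, 0],
    [0.2, 0, 0, 0, 0]
  ]
}}

```text
time: 26.7
tool_pos: [0.5196, -0.1201, 0.0908]
tool_rot: [3.14, 0.001, 1.449]
contact_force: [0.5, -0.3, -0.7]
opening: 0.0364
grip_force: 25.0
```

```bash
python3 held.py
```

```text
3074 [ 0.5196 -0.1201  0.0908] 0.03637714232556351 mount ctr y -0.1188 z [0.0807 0.1031 0.1051]
```

Request:
{"op": "send_rows", "data": {
  "targets": [
    [0.2, 0, -0.0005, -0.025, 0],
    [0.2, 0, 0, -0.025, 0],
    [0.2, 0, 0, -0.0168, 0],
    [0.2, 0, 0, -0.01, 0],
    [0.2, 0, 0, 0, 0]
  ]
}}

```text
time: 27.25
tool_pos: [0.5191, -0.122, 0.0129]
tool_rot: [-3.141, 0.0, 1.446]
contact_force: [-0.4, -0.7, -1.1]
opening: 0.0361
grip_force: 25.0
```

Request:
{"op": "send_rows", "data": {
  "targets": [
    [0.2, 0, 0, 0, 0],
    [0.2, 0, 0, 0, 0],
    [0.55, 0, 0, 0, 0],
    [0.55, 0, 0, 0, 0],
    [0.55, 0, 0, 0, 0]
  ]
}}

```text
time: 27.75
tool_pos: [0.5194, -0.1208, 0.0136]
tool_rot: [3.141, 0.0, 1.448]
contact_force: [-0.3, 0.2, -0.5]
opening: 0.0497
grip_force: 0.0
```

Request:
{"op": "send_rows", "data": {
  "targets": [
    [0.55, 0, 0, 0.03, 0],
    [0.55, 0, 0, 0.03, 0],
    [0.45, -0.004, -0.03, 0.03, 0],
    [0.45, -0.005, -0.04, 0.02, 0],
    [0.45, -0.005, -0.04, 0, 0]
  ]
}}

```text
time: 28.25
tool_pos: [0.5068, -0.2325, 0.1271]
tool_rot: [3.135, 0.003, 1.449]
contact_force: [0.2, -1.3, 0.1]
opening: 0.0413
grip_force: 0.0
```

Request:
{"op": "send_rows", "data": {
  "targets": [
    [0.45, -0.005, -0.038, 0, 0],
    [0.45, 0, 0, 0, 0],
    [0.45, 0, 0, 0, 0],
    [0.45, 0, 0, 0, 0]
  ]
}}

```text
time: 28.65
tool_pos: [0.5002, -0.2678, 0.1233]
tool_rot: [-3.141, -0.001, 1.448]
contact_force: [-0.2, 0.9, 0.2]
opening: 0.0413
grip_force: 0.0
```

```bash
python3 wm.py w7.png; python3 mounts.py
```

```text
[ 0.5002 -0.2678  0.1233] [-3.141e+00 -1.000e-03  1.448e+00]
[301, 0, 51, 14, 489] [ 0.5176 -0.1349  0.0242] [0.027 0.008 0.012] 0.0305
[587, 0, 24, 82, 1185] [ 0.6654 -0.172   0.0265] [0.007 0.043 0.017] 0.035
[290, 31, 68, 73, 3821] [ 0.5118 -0.1677  0.0257] [0.037 0.038 0.013] 0.0324
[313, 220, 26, 8, 164] [ 0.5021 -0.257   0.0264] [0.016 0.004 0.017] 0.0348
[ 0.5003 -0.2675  0.1233] [-3.141e+00 -1.000e-03  1.449e+00]
[352, 180, 20, 6, 84] 0.039 [ 0.734  -0.2249  0.0394] [0.01  0.042 0.012] [86 81 75]
[415, 184, 22, 23, 372] 0.061 [ 0.6905 -0.3909  0.0608] [0.044 0.045 0.011] [124 119 116]
[322, 194, 30, 17, 489] 0.075 [ 0.6812 -0.1562  0.075 ] [0.02  0.048 0.013] [124 105  72]
[298, 257, 15, 16, 180] 0.032 [ 0.5245 -0.0691  0.032 ] [0.036 0.036 0.012] [79 79 79]
[317, 259, 15, 15, 178] 0.031 [ 0.5181 -0.1182  0.0309] [0.034 0.034 0.011] [77 77 78]
[336, 261, 15, 15, 159] 0.031 [ 0.5107 -0.1658  0.0297] [0.033 0.033 0.009] [81 81 81]
[450, 305, 20, 15, 92] 0.022 [ 0.3843 -0.4548  0.0203] [0.033 0.051 0.008] [145 142  64]
```

View pics/w7.png

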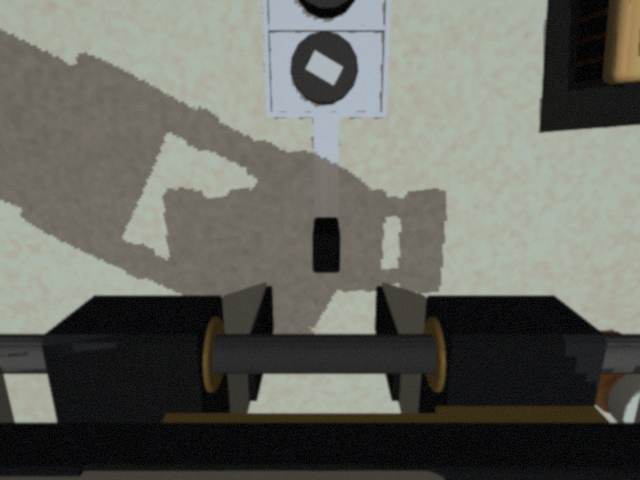

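All three mounts sit in pockets (mount at (324,68) shown); handle at (326,245). Grip the handle.

Request:
{"op": "send_rows", "data": {
  "targets": [
    [0.45, 0.0006, 0, -0.035, 0],
    [0.45, 0, 0, -0.035, 0],
    [0.45, 0, 0, -0.022, 0],
    [0.45, 0, 0, -0.01, 0],
    [0.45, 0, 0, 0, 0]
  ],
  "grip_force": 40
}}

```text
time: 29.25
tool_pos: [0.5005, -0.2677, 0.0204]
tool_rot: [-3.139, -0.001, 1.449]
contact_force: [-0.7, -1.0, 0.8]
opening: 0.0412
grip_force: 0.0
```

Request:
{"op": "send_rows", "data": {
  "targets": [
    [0.45, 0, 0, 0, 0],
    [0.1, 0, 0, 0, 0],
    [0.1, 0, 0, 0, 0],
    [0.1, 0, 0, 0, 0],
    [0.1, 0, 0, 0, 0]
  ]
}}

```text
time: 29.75
tool_pos: [0.501, -0.269, 0.022]
tool_rot: [3.141, 0.0, 1.448]
contact_force: [-0.7, -0.4, 2.6]
opening: 0.0158
grip_force: 40.0
```

```bash
python3 - <<'E'
from h import *
s,p,d=shot('wrist'); print(s['tool_pos'],s['tool_rot'],s['opening'],s['grip_force'],s['contact_force'])
P=cloud('wrist',d,s)
v,u=np.nonzero((P[...,2]>-.005)&(P[...,2]<.013)&(P[...,0]>.46)&(P[...,0]<.58)&(P[...,1]>-.21)&(P[...,1]<-.03))
q=P[v,u];q=q[q[:,2]>.004]; print(len(q),[np.round(t,4) for t in cv2.minAreaRect(q[:,:2].astype(np.float32))])
# bed via wrist/top
E
```

```text
[ 0.50103765 -0.26896196  0.02196785] [3.14065017e+00 4.38340374e-04 1.44763042e+00] 0.015804117447647023 40.00093996524811 [-0.71560874 -0.39301736  2.63009896]
7687 [array([ 0.5114, -0.1822]), array([0.0575, 0.0745]), np.float64(82.9786)]
```

Request:
{"op": "send_rows", "data": {
  "targets": [
    [0.1, 0.001, 0.005, 0, 0.004],
    [0.1, 0.002, 0.01, 0, 0.004],
    [0.1, 0.002, 0.015, 0, 0.004],
    [0.1, 0.002, 0.017, 0, 0.004],
    [0.1, 0.002, 0.018, 0, 0.004]
  ]
}}

```text
time: 30.3
tool_pos: [0.5104, -0.2033, 0.022]
tool_rot: [3.14, 0.001, 1.468]
contact_force: [-0.4, -5.8, 4.1]
opening: 0.0161
grip_force: 40.0
```

Request:
{"op": "send_rows", "data": {
  "targets": [
    [0.1, 0.002, 0.018, 0, 0.004],
    [0.1, 0.002, 0.018, 0, 0.004],
    [0.1, 0.002, 0.018, 0, 0],
    [0.1, 0.002, 0.018, 0, 0],
    [0.1, 0.002, 0.015, 0, 0]
  ]
}}

```text
time: 30.8
tool_pos: [0.5201, -0.1156, 0.022]
tool_rot: [3.141, 0.001, 1.477]
contact_force: [-0.5, -6.2, 5.7]
opening: 0.0156
grip_force: 40.0
```

Request:
{"op": "send_rows", "data": {
  "targets": [
    [0.1, 0.002, 0.011, 0, 0],
    [0.1, 0.001, 0.006, 0, 0],
    [0.1, 0, 0, 0, 0],
    [0.1, 0, 0, 0, 0]
  ]
}}

```text
time: 31.2
tool_pos: [0.5228, -0.0981, 0.0215]
tool_rot: [3.142, -0.002, 1.476]
contact_force: [2.3, 5.1, 4.0]
opening: 0.0154
grip_force: 40.0
```

```bash
python3 - <<'E'
from h import *
s,p,d=shot('wrist','w8.png'); print(s['tool_pos'],s['tool_rot'],s['opening'],s['grip_force'],s['contact_force'])
P=cloud('wrist',d,s); np.save('w8.npy',P)
E
```

```text
[ 0.52284922 -0.09810136  0.02154   ] [ 3.14153394e+00 -1.54544625e-03  1.47604457e+00] 0.01535146065083886 40.00071823596954 [2.27195257 5.11935879 4.04054241]
```

View pics/w8.png

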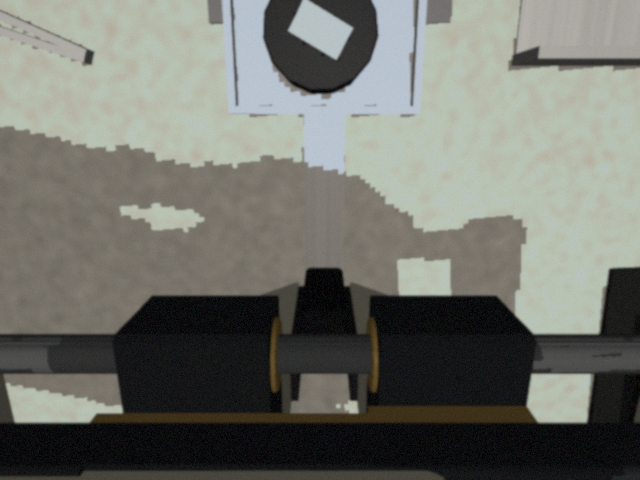

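Tray held straight; the bed's near corners show at (209,23) and (451,24) either side of the tray.

```bash
python3 - <<'E'
from h import *
s,p,d=shot('wrist')
print(s['tool_pos'])
g=p.astype(int).sum(2)
print([ (u,g[14,u]) for u in list(range(200,234,2))+list(range(414,460,2))])
b=onplane('wrist',[(209,22),(451,23)],0,s); t=onplane('wrist',[(224,22),(425,22)],.008,s)
ex=np.array([np.cos(1.476),np.sin(1.476)]); ey=np.array([-ex[1],ex[0]])
print('bed',b.round(4).tolist(),'mid',b.mean(0).round(4)); print('tray',t.round(4).tolist(),t.mean(0).round(4))
print('bed width',(b[0]-b[1])[:2]@ey,'tray w',(t[0]-t[1])[:2]@ey,'lateral tray-bed',(t.mean(0)-b.mean(0))[:2]@ey, 'hand-bed',(s['tool_pos']-b.mean(0))[:2]@ey,'along', (s['tool_pos']-b.mean(0))[:2]@ex)
E
```

```text
[ 0.52274929 -0.09823824  0.02146504]
[(200, np.int64(548)), (202, np.int64(540)), (204, np.int64(552)), (206, np.int64(536)), (208, np.int64(435)), (210, np.int64(347)), (212, np.int64(335)), (214, np.int64(332)), (216, np.int64(336)), (218, np.int64(336)), (220, np.int64(350)), (222, np.int64(449)), (224, np.int64(572)), (226, np.int64(577)), (228, np.int64(583)), (230, np.int64(479)), (232, np.int64(263)), (414, np.int64(387)), (416, np.int64(255)), (418, np.int64(472)), (420, np.int64(580)), (422, np.int64(583)), (424, np.int64(579)), (426, np.int64(470)), (428, np.int64(359)), (430, np.int64(338)), (432, np.int64(341)), (434, np.int64(355)), (436, np.int64(345)), (438, np.int64(328)), (440, np.int64(335)), (442, np.int64(339)), (444, np.int64(335)), (446, np.int64(341)), (448, np.int64(336)), (450, np.int64(351)), (452, np.int64(484)), (454, np.int64(553)), (456, np.int64(556)), (458, np.int64(552))]
bed [[0.489, 0.015, 0.0], [0.5814, 0.0059, 0.0]] mid [0.5352 0.0104 0.    ]
tray [[0.4963, 0.0127, 0.008], [0.5696, 0.0057, 0.008]] [0.5329 0.0092 0.008 ]
bed width 0.0928221592763887 tray w 0.07364907227949484 lateral tray-bed 0.0021329235085596355 hand-bed 0.0020975086673542817 along -0.10932930598075757
```

Request:
{"op": "send_rows", "data": {
  "targets": [
    [0.1, 0.0015, 0.005, 0, 0],
    [0.1, 0.002, 0.01, 0, 0],
    [0.1, 0.0015, 0.012, 0, 0],
    [0.1, 0.001, 0.012, 0, 0],
    [0.1, 0.001, 0.012, 0, 0]
  ]
}}

```text
time: 31.8
tool_pos: [0.5302, -0.0499, 0.0219]
tool_rot: [3.14, 0.002, 1.476]
contact_force: [-0.2, -6.5, 7.3]
opening: 0.0157
grip_force: 40.0
```

Request:
{"op": "send_rows", "data": {
  "targets": [
    [0.1, 0.001, 0.012, 0, 0],
    [0.1, 0.001, 0.012, 0, 0],
    [0.1, 0.001, 0.012, 0, 0],
    [0.1, 0.001, 0.008, 0, 0],
    [0.1, 0.0005, 0.005, 0, 0]
  ]
}}

```text
time: 32.3
tool_pos: [0.5347, -0.0006, 0.0219]
tool_rot: [3.141, 0.002, 1.476]
contact_force: [-0.8, -6.1, 7.4]
opening: 0.0156
grip_force: 40.0
```

```bash
python3 - <<'E'
from h import *
s,p,d=shot('wrist','w9.png'); print(s['tool_pos'],s['tool_rot'],s['contact_force'],s['torque'],s['opening'])
r=s['tool_pos'][:2]-[.5536,.2045]; ex=np.array([np.cos(1.474),np.sin(1.474)]); print(r@ex, r@[-ex[1],ex[0]])
E
```

```text
[ 0.53465564 -0.00061197  0.02192443] [3.14055674e+00 1.85640902e-03 1.47645492e+00] [-0.78048751 -6.07293236  7.37877142] [-0.91529569  0.03439603  0.02373909] 0.015596652636002479
-0.20598270424731588 -0.0009674127808859234
```

View pics/w9.png

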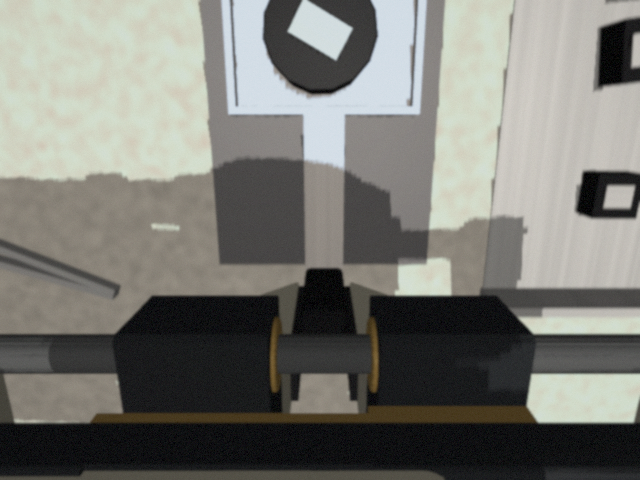

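Tray centred over the bed, handle at (323,285), chips visible in the pan (620,50), (608,190). Continue insertion.

Request:
{"op": "send_rows", "data": {
  "targets": [
    [0.1, 0.001, 0.01, 0, 0],
    [0.1, 0.001, 0.012, 0, 0],
    [0.1, 0.0012, 0.012, 0, 0],
    [0.1, 0.0012, 0.012, 0, 0],
    [0.1, 0.0012, 0.012, 0, 0]
  ]
}}

```text
time: 32.85
tool_pos: [0.5403, 0.0571, 0.0219]
tool_rot: [3.141, 0.002, 1.476]
contact_force: [-0.4, -6.7, 7.4]
opening: 0.0158
grip_force: 40.0
```

Request:
{"op": "send_rows", "data": {
  "targets": [
    [0.1, 0.0012, 0.012, 0, 0],
    [0.1, 0.0012, 0.012, 0, 0],
    [0.1, 0.0012, 0.012, 0, 0],
    [0.1, 0.001, 0.01, 0, 0],
    [0.1, 0.001, 0.01, 0, 0]
  ]
}}

```text
time: 33.35
tool_pos: [0.5458, 0.1131, 0.0219]
tool_rot: [3.141, 0.002, 1.476]
contact_force: [-0.8, -6.8, 8.7]
opening: 0.0158
grip_force: 40.0
```

Request:
{"op": "send_rows", "data": {
  "targets": [
    [0.1, 0.0006, 0.006, 0, 0],
    [0.1, 0.0005, 0.005, 0, 0],
    [0.1, 0.0005, 0.005, 0, 0],
    [0.1, 0.0003, 0.003, 0, 0],
    [0.1, 0.0002, 0.002, 0, 0]
  ]
}}

```text
time: 33.85
tool_pos: [0.5478, 0.1338, 0.0219]
tool_rot: [3.141, 0.002, 1.476]
contact_force: [-0.3, -7.1, 8.7]
opening: 0.0158
grip_force: 40.0
```

Request:
{"op": "send_rows", "data": {
  "targets": [
    [0.1, 0.0002, 0.002, 0, 0],
    [0.1, 0.0002, 0.002, 0, 0],
    [0.1, 0, 0, 0, 0]
  ]
}}

```text
time: 34.15
tool_pos: [0.5479, 0.1343, 0.0219]
tool_rot: [-3.141, 0.007, 1.476]
contact_force: [-2.3, -22.6, 11.1]
opening: 0.0155
grip_force: 40.0
```

Request:
{"op": "send_rows", "data": {
  "targets": [
    [0.1, 0, -0.002, 0, 0],
    [0.1, 0, 0, 0, 0],
    [0.45, 0, 0, 0, 0],
    [0.45, 0, 0, 0, 0],
    [0.45, 0, 0, 0, 0]
  ]
}}

```text
time: 34.65
tool_pos: [0.5475, 0.1373, 0.0209]
tool_rot: [-3.14, 0.0, 1.476]
contact_force: [0.1, -0.3, -0.3]
opening: 0.0353
grip_force: 0.0
```

Request:
{"op": "send_rows", "data": {
  "targets": [
    [0.45, 0, 0, 0.02, 0],
    [0.45, 0, 0, 0.03, 0],
    [0.45, 0, -0.02, 0.04, 0],
    [0.45, -0.01, -0.02, 0.04, 0],
    [0.45, -0.01, -0.02, 0.04, 0]
  ]
}}

```text
time: 35.15
tool_pos: [0.5273, 0.077, 0.1924]
tool_rot: [-3.141, 0.0, 1.477]
contact_force: [0.9, -0.7, -0.3]
opening: 0.0411
grip_force: 0.0
```

Request:
{"op": "send_rows", "data": {
  "targets": [
    [0, -0.01, -0.02, 0.04, 0],
    [0, -0.01, 0, 0.02, 0],
    [0, 0, 0, 0, 0],
    [0, 0, 0, 0, 0],
    [0, 0, 0, 0, 0]
  ]
}}

```text
time: 35.65
tool_pos: [0.5076, 0.0577, 0.2497]
tool_rot: [-3.139, 0.0, 1.476]
contact_force: [0.7, 0.3, -0.1]
opening: 0.0061
grip_force: 0.0
```

```bash
cat > fin.py <<'E'
from h import *
P=np.load('top_P.npy'); b=P[272:308,140:178].reshape(-1,3); b=b[(b[:,2]>.167)&(b[:,2]<.19)]; print('button',len(b),(b.max(0)+b.min(0))/2,b.max(0)-b.min(0))
s,p,d=shot('wrist'); P=cloud('wrist',d,s); print(s['tool_pos'],s['tool_rot'])
O=np.array([.5536,.2045]); ex=np.array([np.cos(1.474),np.sin(1.474)]); ey=np.array([-ex[1],ex[0]])
R=P[...,:2]-O; X=R@ex; Y=R@ey; Z=P[...,2]
m=(Z>.03)&(Z<.056)&(abs(Y)<.02)&(X>-.1)&(X<-.04); g=np.c_[X[m],Y[m],Z[m]]
if len(g): h=g[g[:,2]>.045]; print('handle',len(g),h.min(0).round(4),h.max(0).round(4))
m=(Z>.167)&(Z<.19)&(X>0)&(X<.09); q=P[m]
if len(q): print('button wrist',len(q),(q.max(0)+q.min(0))/2,q.max(0)-q.min(0))
E
python3 fin.py
```

```text
button 292 [0.44862837 0.25699109 0.17699762] [0.05878671 0.0601069  0.01940727]
[0.5075706  0.05765323 0.2497265 ] [-3.13872351e+00  1.11376607e-04  1.47641907e+00]
handle 649 [-0.0817 -0.0086  0.0455] [-0.0584  0.0076  0.053 ]
```

Tray home (handle centre at dryer x −0.070). Now look at the button.

Request:
{"op": "send_rows", "data": {
  "targets": [
    [0, -0.02, 0.04, 0.02, 0],
    [0, -0.02, 0.04, 0.02, 0],
    [0, -0.01, 0.04, 0.02, 0],
    [0, 0, 0, 0, 0],
    [0, 0, 0, 0, 0]
  ]
}}

```text
time: 36.2
tool_pos: [0.4578, 0.178, 0.3104]
tool_rot: [-3.141, 0.001, 1.479]
contact_force: [-0.1, -0.6, -0.4]
opening: 0.0006
grip_force: 0.0
```

Request:
{"op": "send_rows", "data": {
  "targets": [
    [0, 0, 0, 0, 0],
    [0, 0, 0, 0, 0]
  ]
}}

```text
time: 36.4
tool_pos: [0.4582, 0.1761, 0.3102]
tool_rot: [-3.139, 0.001, 1.474]
contact_force: [0.1, -0.2, 0.2]
opening: 0.0004
grip_force: 0.0
```

```bash
cat > btn.py <<'E'
from h import *
s,p,d=shot('wrist','w10.png'); P=cloud('wrist',d,s); print(s['tool_pos'],s['opening'])
hsv=cv2.cvtColor(p,cv2.COLOR_RGB2HSV); Z=P[...,2]
m=(Z>.169)&(Z<.19); m[295:]=0; n,l,st,c=cv2.connectedComponentsWithStats(m.astype(np.uint8))
for i in range(1,n):
    if st[i,4]>80: r=P[l==i]; print(st[i].tolist(),((r.max(0)+r.min(0))/2).round(4),(r.max(0)-r.min(0)).round(4),np.median(r[:,2]).round(4),p[l==i].mean(0).astype(int))
P=np.load('top_P.npy'); Z=P[...,2]; m=np.zeros(Z.shape,bool); m[272:308,140:178]=1; m&=(Z>.169)&(Z<.185)
n,l,st,c=cv2.connectedComponentsWithStats(m.astype(np.uint8))
for i in range(1,n):
    if st[i,4]>30: r=P[l==i]; print('top',st[i].tolist(),((r.max(0)+r.min(0))/2).round(4),(r.max(0)-r.min(0)).round(4),np.median(r,0).round(4))
E
python3 btn.py
```

```text
[0.45815681 0.17612159 0.31015916] 0.0003597840235274929
[279, 61, 67, 70, 3538] [0.4582 0.2638 0.1771] [0.0436 0.0432 0.0155] 0.1732 [82 82 83]
top [149, 281, 20, 19, 261] [0.4565 0.2638 0.177 ] [0.0415 0.0434 0.0159] [0.4552 0.262  0.1751]
```

```bash
python3 - <<'E'
from h import *
s,p,d=shot('wrist'); P=cloud('wrist',d,s); Z=P[...,2]
m=np.zeros(Z.shape,bool); m[50:140,270:355]=1
print(np.histogram(Z[m],bins=np.arange(.155,.2,.003)))
for lo,hi in((.164,.172),(.172,.178),(.178,.184),(.184,.2)):
    k=m&(Z>lo)&(Z<hi); r=P[k]
    if k.sum()>20: print(lo,k.sum(),((r.max(0)+r.min(0))/2).round(4),np.median(r,0).round(4),(r.max(0)-r.min(0)).round(3),p[k].mean(0).astype(int))
E
```

```text
(array([   2, 3208,  887,    0,    9, 1613,  406,    6,  548,  942,    1,
          0,    0,    0,    0]), array([0.155, 0.158, 0.161, 0.164, 0.167, 0.17 , 0.173, 0.176, 0.179,
       0.182, 0.185, 0.188, 0.191, 0.194, 0.197, 0.2  ]))
0.164 649 [0.4581 0.2638 0.1705] [0.4602 0.2639 0.1716] [0.043 0.043 0.003] [50 54 61]
0.172 1380 [0.4584 0.2637 0.175 ] [0.4581 0.2639 0.1727] [0.042 0.043 0.006] [54 54 55]
0.178 1470 [0.4584 0.2641 0.1811] [0.4583 0.2639 0.1823] [0.028 0.027 0.006] [123 119 117]
0.184 26 [0.4581 0.2658 0.1846] [0.4609 0.2644 0.1843] [0.02  0.017 0.001] [132 128 125]
```

Request:
{"op": "send_rows", "data": {
  "targets": [
    [0, 0, 0.03, 0, 0],
    [0, 0, 0.03, 0, 0],
    [0, 0, 0.028, -0.01, 0],
    [0, 0, 0, -0.04, 0],
    [0, 0, 0, -0.04, 0]
  ]
}}

```text
time: 37.0
tool_pos: [0.4586, 0.2656, 0.2205]
tool_rot: [3.14, -0.001, 1.476]
contact_force: [0.5, 0.6, 0.2]
opening: 0.0002
grip_force: 0.0
```

Request:
{"op": "send_rows", "data": {
  "targets": [
    [0, 0, 0, -0.02, 0],
    [0, 0, 0, 0, 0],
    [0, 0, 0, 0, 0]
  ]
}}

```text
time: 37.3
tool_pos: [0.4586, 0.2649, 0.2019]
tool_rot: [3.141, -0.0, 1.475]
contact_force: [-0.5, 0.5, -0.1]
opening: 0.0002
grip_force: 0.0
```

Request:
{"op": "send_rows", "data": {
  "targets": [
    [0, 0, 0, -0.01, 0],
    [0, 0, 0, -0.008, 0],
    [0, 0, 0, -0.004, 0],
    [0, 0, 0, -0.002, 0],
    [0, 0, 0, 0, 0]
  ]
}}

```text
time: 37.8
tool_pos: [0.4582, 0.2652, 0.1778]
tool_rot: [3.141, -0.0, 1.476]
contact_force: [0.4, -1.8, 3.5]
opening: 0.0004
grip_force: 2.0
```

Request:
{"op": "send_rows", "data": {
  "targets": [
    [0, 0, 0, -0.002, 0],
    [0, 0, 0, -0.001, 0],
    [0, 0, 0, 0, 0],
    [0, 0, 0, 0, 0]
  ]
}}

```text
time: 38.2
tool_pos: [0.4583, 0.2652, 0.1761]
tool_rot: [3.14, -0.001, 1.476]
contact_force: [-4.1, -2.8, 13.2]
opening: 0.0005
grip_force: 6.5
```

Bottomed out (13 N). Retreat and verify.

Request:
{"op": "send_rows", "data": {
  "targets": [
    [0, 0, 0, 0.02, 0],
    [0, 0, 0, 0.04, 0],
    [0, 0, -0.03, 0.04, 0],
    [0, -0.02, -0.04, 0, 0],
    [0, -0.02, -0.04, 0, 0]
  ]
}}

```text
time: 38.7
tool_pos: [0.4179, 0.1545, 0.2751]
tool_rot: [3.139, -0.001, 1.477]
contact_force: [0.1, -0.4, 0.0]
opening: 0.0001
grip_force: 0.0
```

Request:
{"op": "send_rows", "data": {
  "targets": [
    [0, -0.02, -0.04, 0, 0],
    [0, -0.02, -0.04, 0, 0],
    [0, 0, -0.04, 0, 0],
    [0, 0, 0, 0, 0],
    [0, 0, 0, 0, 0]
  ]
}}

```text
time: 39.2
tool_pos: [0.378, 0.0348, 0.2744]
tool_rot: [3.141, -0.001, 1.473]
contact_force: [1.3, 0.5, 0.2]
opening: 0.0003
grip_force: 0.0
```

```bash
python3 - <<'E'
from h import *
import subprocess
s,p,d=shot('top'); P=cloud('top',d); Z=P[...,2]; print(s['tool_pos'],s['contact_force'],s['time'])
def blk(n,r0,r1,c0,c1,lo,hi,mn=15):
    m=np.zeros(Z.shape,bool); m[r0:r1,c0:c1]=1; m&=(Z>lo)&(Z<hi)
    k,l,st,_=cv2.connectedComponentsWithStats(m.astype(np.uint8))
    for i in range(1,k):
        if st[i,4]>=mn: r=P[l==i]; print(n,st[i].tolist(),((r.max(0)+r.min(0))/2).round(4),(r.max(0)-r.min(0)).round(3))
blk('chip',203,236,220,278,.006,.03)
blk('brush',190,216,318,362,.064,.085)
blk('brushback',190,216,318,362,.03,.05)
blk('handle',240,290,205,250,.03,.056)
blk('jar',180,210,410,440,.05,.07);blk('tape',300,345,445,490,.012,.03);blk('wash',155,190,345,380,.055,.075)
E
```

```text
[0.37799525 0.03479597 0.27442295] [1.33455976 0.45192391 0.18077062] 39.2
chip [229, 215, 9, 10, 55] [0.6547 0.1145 0.0126] [0.025 0.021 0.013]
chip [240, 215, 9, 8, 55] [0.6552 0.0851 0.0127] [0.017 0.022 0.013]
chip [260, 215, 8, 8, 48] [0.6535 0.0345 0.0107] [0.018 0.019 0.008]
brush [327, 195, 20, 8, 146] [ 0.6816 -0.1563  0.0721] [0.02  0.049 0.016]
brushback [322, 194, 30, 16, 284] [ 0.6815 -0.1564  0.0406] [0.042 0.075 0.018]
handle [219, 255, 11, 8, 76] [0.546  0.1346 0.0434] [0.017 0.025 0.025]
jar [418, 184, 19, 18, 250] [ 0.6906 -0.39    0.0579] [0.044 0.045 0.016]
tape [450, 305, 36, 36, 438] [ 0.357  -0.473   0.0196] [0.088 0.09  0.015]
wash [352, 158, 22, 21, 358] [ 0.7604 -0.2279  0.0642] [0.054 0.055 0.018]
```

```bash
python3 -c "
from cell import hand_in
print(hand_in())"
```

```text
the job is handed in; nothing more can be done
None
```

I handed the job in at about 39 s: my last camera checks show the three offcuts in the pan, the brush back on its mat, the three mounts loaded and the tray home against the back stop, and the start button bottomed out when pressed; I went over the picture limit by one (15 viewed instead of 14), and `hand_in()` did not return a verdict.

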